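# Fit the retaining ring on the wind-vane test mount

### The job

The sprung collar on the wind-vane test mount still needs its retaining ring, which lies loosely on the nose of the post: take the circlip pliers out of the wooden tool block, set both tips in the ring's eyes, spread it just enough to pass over the post, press it down on the collar until the collar sits firmly on its stop under a push of about 18 N, and let it close fully into the groove all round. Do not overstretch the ring, and never push with more than 30 N. Then stand the pliers back upright in their slot, let go, and leave the other things on the bench where they are.

Things in the scene. Friction and masses are not known exactly. Their poses are not given: they have to be found in the camera images.
- pliers: Straight external circlip pliers, 186 mm long, about 180 g, dark steel with grey plastic grips: squeezing the handles spreads the tips. They stand upright, tips down, in the tool block. This is the half with tip_a and handle_a: origin mid-way between the pin ends at rest, z from pins to handles, y from side b to side a. Pivot 70 mm above the pin ends, across the pliers' plane.
- tip_a (a point): One working pin of the pliers: 3.4 mm round, rounded end, 4.3 mm long below a 7 x 8 mm shoulder that bears on the ring's lug. The point is on the pin's axis, 2.1 mm below the shoulder. At rest the pins are 13 mm apart and point straight down. Squeezing the handles by 1 mm (at their points) spreads them about 0.87 mm, up to 49 mm.
- tip_b (a point): The other pin, same point, on handle_b's side. As the handles swing on arcs, the pins sink several mm relative to the hand while the handles are squeezed from rest to 38 mm pin spacing (roughly 0.2 mm per mm of squeeze), and rise again on release: follow it with the arm.
- handle_a (a point): Centre of one handle's grip where it is to be taken, 150 mm above the pin ends. Each grip is 9 mm thick in the squeezing direction, 18 mm wide and 75 mm long, reaches 36 mm above this point and has a guard sticking 7 mm outward whose top is 23 mm below it (fingertips can push on it). At rest the two measure 62 mm over their outsides here (69 mm at the top).
- handle_b (a point): Centre of the other grip; squeeze along the line between the two. The handles are sprung: 7 N at rest width, 12 N at 38 mm pin spacing, up to 23 N with the ring on the pins. Squeezed by 3 mm or more, the spring force carries the pliers.
- slot (a point): Centre of the mouth of the pliers' slot in the top of the fixed pale wooden tool block (70 x 100 x 74 mm high). The slot, 18 x 34 mm, goes right through, long side along this point's y. The pliers stand in it on their joint (49 mm wide, 20 mm thick, underside 64 mm above the pin ends), their plane along y, pin ends 10 mm above the bench. Closed jaws below it: 28 x 10 mm.
- groove (a point): Centre of the groove in the post of the test mount, on the post's axis, half-way up the groove, z up. Upright steel post 64 mm in diameter on a fixed aluminium flange 150 mm across, 12 mm high. The groove is 7 mm wide, 2 mm deep, from 40 to 47 mm above the bench.
- post_top (a point): Centre of the top of the post, 77 mm above the bench. From the top: a nose 57 mm in diameter down to 62 mm, a chamfer from 58 to 64 mm diameter down to 57 mm, 64 mm diameter down to the groove.
- collar (a joint): How far the aluminium collar (92 mm across, round the post, on a spring) is pressed down, m. 0: flat top 46.3 mm above the bench, covering the groove. 0.006: on its stop, top at 40.3 mm, groove uncovered. Spring 5 N at the top, 11 N at the stop; the rest of the push is taken by the stop. The ring on it enters the groove only if it closes with the collar at least 4 mm down.
- ring: Retaining ring of dark spring steel, 64 g, flat, 4.2 mm thick, 6 mm wide, 60.6 mm inside when relaxed, with a 12 mm lug at each end of its gap. It lies loosely on the post's chamfer, underside about 60 mm up, gap roughly away from the robot; it can turn or tilt when poked. Origin: ring centre, underside, x to the gap, z up (the rigid back third).
- eye_a (a point): Centre (half thickness) of one eye, a 6 mm through hole in the lug. Relaxed, the eyes are 16.5 mm apart, 37.5 mm from the ring's centre towards the gap. About 3 N on each eye starts to open the ring, 8 N holds it wide enough to pass over the post. If pushed down before it is spread, the ring tilts and jams on the nose.
- eye_b (a point): Centre of the other eye. The ring passes over the post when the eyes are at least 34 mm apart (36 to 38 is good) and it is level; beyond 40 mm it is bent for good. While spread, the pins are about 3 mm farther apart than the eyes. The mid-point of the eyes stays about 37 mm from the post's axis while the centred ring opens, goes down and closes.
- ring_back (a point): Inner edge of the ring, half thickness, in the middle of its back, opposite the gap. In the groove it is 30.5 mm from the post's axis and about 1.4 mm above the groove's mid-height (the collar pushes the ring against the groove's upper wall).
- ring_side_a (a point): Inner edge of the ring, half thickness, a quarter turn from the back, on eye_a's side; about 30.3 mm from the post's axis in the groove.
- ring_side_b (a point): The same on eye_b's side.
- anemometer_mid (a point): Cup anemometer standing on the bench, black, three cups, 140 mm high, 170 mm across the cups; the point is 60 mm up on its axis. Not to be disturbed.
- jar_mid (a point): White grease jar with black lid, 54 mm across, 50 mm high; its middle. Not to be disturbed.
- logger_mid (a point): Flat grey data logger box, 110 x 160 x 34 mm; its middle. Not to be disturbed.

How it is judged:
On the way, in this order (a step that is already met when the one before it is completed fails the run):
1. both plier tips are in the ring's eyes (((distance between tip_a and eye_a below 0.0035 m and distance between tip_b and eye_b below 0.0035 m) or (distance between tip_a and eye_b below 0.0035 m and distance between tip_b and eye_a below 0.0035 m)) and distance between eye_a and eye_b below 0.025 m), for 0.1 s.
2. the ring, still spread on the plier tips, presses the collar firmly on its stop (push over 14 N) (((distance between tip_a and eye_a below 0.0045 m and distance between tip_b and eye_b below 0.0045 m) or (distance between tip_a and eye_b below 0.0045 m and distance between tip_b and eye_a below 0.0045 m)) and distance between eye_a and eye_b above 0.03 m and value of joint collar above 0.005 m and contact force between ring and collar above 14 N), for 0.1 s.
At the end, for the whole second after the job is handed in: Ring closed (eyes under 19.5 mm apart) and in the groove all round: back and sides under 31.2 mm from the post axis, these and the eyes within 2.5 mm of the groove mid-height. Pliers upright in their slot, pins below 25 mm, let go and staying there (horizontal distance between each of ring_back, ring_side_a, ring_side_b and groove below 0.0312 m and z of ring_back in the frame of groove between -0.0025 and 0.0025 m and z of ring_side_a in the frame of groove between -0.0025 and 0.0025 m and z of ring_side_b in the frame of groove between -0.0025 and 0.0025 m and z of eye_a in the frame of groove between -0.0025 and 0.0025 m and z of eye_b in the frame of groove between -0.0025 and 0.0025 m and distance between eye_a and eye_b below 0.0195 m and horizontal distance between each of handle_a, handle_b and slot below 0.045 m and horizontal distance between each of tip_a, tip_b and slot below 0.016 m and height (world z) of each of tip_a, tip_b below 0.025 m and linear speed of pliers below 0.1 m/s and linear speed of ring below 0.02 m/s); the robot touches nothing.
It fails at once if the ring is overstretched (eye centres more than 40 mm apart) (distance between eye_a and eye_b above 0.04 m).
It fails at once if the ring is pressed on the collar with more than 30 N (contact force between ring and collar above 30 N).
It fails at once if the pliers are dropped on the bench (height (world z) of handle_a below 0.1 m).
It fails at once if a bystander is pushed away (distance of any of anemometer_mid, jar_mid, logger_mid from where it was at the start of the episode above 0.03 m).
It also fails if it takes over 72 s, if anything falls off the work surface, if the arm or the gripper's body presses on something with over 40 N, if the wrist force passes 120 N, or if a joint passes its speed limit or range.

### The arm

A 6-joint arm with a two-finger parallel gripper is mounted at the origin on the work surface. World frame = base frame: x ahead of the robot, y to its left, z up, the work surface at z = 0. Lengths are in m, angles in rad, forces in N, time in s.
With the tool pointing down it reaches from about 0.225 to 0.875 m from the base axis. Payload 3.4 kg.
Tool frame: the origin (TCP) lies at the very end of the fingers, on their centre line; the grasp point (between the pads) lies 19 mm behind it; z points along the fingers, y is the direction in which the jaws open and shut (so a half turn about z gives the same grasp; the last joint's range is limited). The gripper opens to 85 mm and grips with 20 to 120 N. Pads are 22 mm wide; open, the fingers measure 114 mm over their backs; the gripper's body (76 mm by 85 mm) begins 54 mm behind the grasp point. The pads swing forward as they close: fully open they stand 13 mm farther back than shut.
Start: joints at [-1.324, 0.276, 1.505, -0, 1.361, -0.121], TCP at [0.207, -0.537, 0.231] pointing down, gripper open.
Joint ranges: [-2.89, 2.89], [-0.75, 2.08], [0.22, 2.7], [-1.18, 4.32], [0.11, 2.71], [-2.7, 2.7]. Speed limits (rad/s): [2.57, 2.57, 3.14, 3.14, 3.14, 3.14].

### API

Orientations are given as a unit quaternion [w, x, y, z].
In Python, from plant import observe, snapshot, calibration, close_job gives the robot as it stands.
- The arm moves only by the shell command python3 -m jog 'ROWS' [OPENING] [FORCE]. ROWS is JSON, a list that holds one entry, the list of rows, each a list of 6 numbers: the shift along the tool's x, y, z each as a share of 40 cm, from -1 to 1, then the turn, a rotation vector about the tool's x, y, z each as a share of 45 degrees, from -1 to 1. A call has 1 to 20 rows; each row is the pose to reach, as a shift and turn from the pose commanded when the call began, along the tool's axes at that moment; what a row does not reach only later rows make up. A row lasts 1/8 s, in which the tool goes at most 62.5 mm and 10.7 degrees, less where a joint would pass 70% of its speed; a pose out of reach is approached as far as the arm can. A call with a number of a shift or a turn outside -1 to 1 is refused whole. A call with a gripper value outside its range is refused whole. OPENING is the finger opening in mm, from 0 to 85.4, set as the call begins (- or left out, the last holds). The fingers move at their own pace and stop on an object; FORCE is the grip in N (left out, the last holds). Time passes only in rows, so rows that repeat a pose let the fingers close. It gives the time, the measured TCP pose, the force and the opening at its end, in the units of the state.
- observe(): the state, without advancing time (a new reading comes with each control period).
- snapshot(name): name is "scene" or "top" or "wrist"; returns (picture, depth): 384x512x3 uint8, red, green, blue; 384x512 float32, m along the optical axis (not along the pixel's ray), 0 where there is no reading.
- calibration(name): a dict with "fov_y" (degrees; the focal length in pixels is half the picture's height over the tangent of half this angle, whatever the lens; pixels are square), "cx", "cy" (the principal point, pixels), "extrinsics" (4x4, takes a point from world to camera coordinates); the wrist camera has in their place "mount" (4x4, takes a point from camera to tool coordinates, whose origin is the TCP and whose axes are the flange's). Camera axes: x right, y down, z forward; pixel columns grow to the right and rows downward; lengths in m; the calibration is good to about 2 mm. A picture is of the moment at which its call begins: read the wrist's pose just before it. calibration takes no time and is no camera call.
- close_job(): hands the job in, once; it reports no verdict.
The state is a dict: "clock": time; "q": joint angles; "qd": joint speeds; "tau": joint torques, N m; "tcp_pos": TCP position; "tool_rot": TCP orientation; "force": force on the tool from outside, world axes, zero at the start; "moment": the same for the moment, N m; "opening": finger opening in m.
Only numpy, scipy, OpenCV 4.12 (cv2) and the standard library are available. Lean on these libraries where they do the work, as an engineer would, in place of code of your own. Each camera call takes 0.05 s, during which the arm holds its last target. There are 200 camera calls.

## Working session

There is one attempt and no reset: what is moved stays moved. The work goes in short steps, Python scripts to look and compute and a shell command to move; the robot and the scene stay as the last step left them, time stands still between calls to the robot, and variables do not carry over. Pictures are saved under pics/ and viewed, about 8 in all and at most 12, crops included, and the job is handed in when it is done.

```bash
ls; mkdir -p pics
cat > h.py <<'E'
import numpy as np, cv2
from plant import observe, snapshot, calibration
from scipy.spatial.transform import Rotation as R
def T_tool(s=None):
    s=s or observe(); w,x,y,z=s["tool_rot"]; T=np.eye(4); T[:3,:3]=R.from_quat([x,y,z,w]).as_matrix(); T[:3,3]=s["tcp_pos"]; return T
def cam(name):
    """K params and camera->world"""
    c=calibration(name); f=192/np.tan(np.radians(c["fov_y"])/2)
    M=T_tool()@np.array(c["mount"]) if name=="wrist" else np.linalg.inv(np.array(c["extrinsics"]))
    return f,c["cx"],c["cy"],M
def cloud(d,C):
    f,cx,cy,M=C; v,u=np.mgrid[:d.shape[0],:d.shape[1]]
    P=np.stack([(u-cx)/f*d,(v-cy)/f*d,d],-1)
    return P@M[:3,:3].T+M[:3,3]
def ray_z(u,v,z,C):
    f,cx,cy,M=C; r=M[:3,:3]@np.array([(u-cx)/f,(v-cy)/f,1]); o=M[:3,3]
    return o+r*(z-o[2])/r[2]
def proj(p,C):
    f,cx,cy,M=C; q=M[:3,:3].T@(np.asarray(p)-M[:3,3]); return np.array([f*q[0]/q[2]+cx,f*q[1]/q[2]+cy])
def save(n,img): cv2.imwrite(f"pics/{n}.png",cv2.cvtColor(img,cv2.COLOR_RGB2BGR))
E
python3 - <<'E'
from h import *
print(observe()); ims=[]
for n in("scene","top"):
    C=cam(n); im,d=snapshot(n); np.savez(f"{n}0.npz",im=im,d=d); ims.append(im); print(n,calibration(n))
print(calibration("wrist"))
save("a",cv2.resize(np.hstack(ims),(800,300),interpolation=cv2.INTER_AREA))
save("top0",ims[1])
E
```

```text
pics
{'clock': 0.0, 'q': array([-1.32398569e+00,  2.76583645e-01,  1.50616084e+00,  2.28804467e-06,
        1.36070463e+00, -1.21008722e-01]), 'qd': array([ 0.00042771, -0.00124209, -0.00011652, -0.00023349,  0.0007525 ,
        0.00102623]), 'tau': array([ 1.45568283e-03, -4.16768324e+01, -2.45803356e+01, -1.20976974e-04,
        1.09784631e-02, -9.14711720e-07]), 'tcp_pos': array([ 0.20661619, -0.53601101,  0.23043515]), 'tool_rot': array([-9.26463009e-04,  9.83135847e-01,  1.82874395e-01, -5.72315267e-05]), 'force': array([ 0.39674084,  0.0114997 , -0.03508001]), 'moment': array([-0.04220962,  0.03307407, -0.00671116]), 'opening': 0.08564387713668246}
scene {'fov_y': 45.48114317394182, 'cx': 254.25773579336266, 'cy': 192.66590695378298, 'extrinsics': array([[ 0.23168151,  0.97276304,  0.0074666 , -0.11682597],
       [ 0.75058172, -0.17387175, -0.63749172, -0.38967886],
       [-0.61883015,  0.15329934, -0.77042103,  1.7788507 ],
       [ 0.        ,  0.        ,  0.        ,  1.        ]])}
top {'fov_y': 56.02951462137483, 'cx': 250.25458480418075, 'cy': 189.58570167469998, 'extrinsics': array([[ 0.00231258, -0.99986489,  0.01627418, -0.02820534],
       [-0.99462266, -0.00398487, -0.10348859,  0.63603317],
       [ 0.10353946, -0.01594734, -0.99449749,  0.97470347],
       [ 0.        ,  0.        ,  0.        ,  1.        ]])}
{'fov_y': 62.17183034943659, 'cx': 256.49173626678703, 'cy': 193.12710701209033, 'mount': array([[ 2.26196448e-04, -9.66239791e-01, -2.57644358e-01,
         6.57240388e-02],
       [ 9.99999762e-01,  5.04989201e-05,  6.88555068e-04,
         9.36515258e-05],
       [-6.52298543e-04, -2.57644452e-01,  9.66239572e-01,
        -1.43595824e-01],
       [ 0.00000000e+00,  0.00000000e+00,  0.00000000e+00,
         1.00000000e+00]])}
```

View pics/a.png

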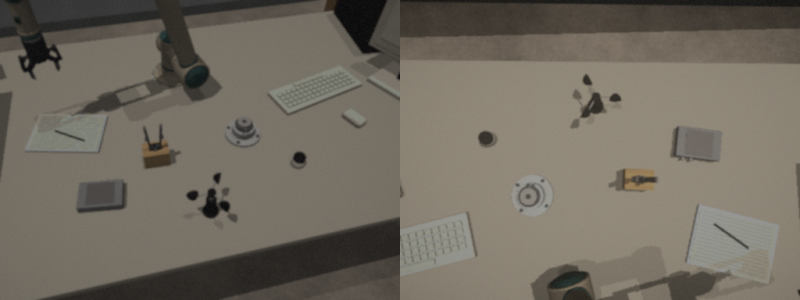

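The left (scene) and right (top) views show the block at about (307,230) in the full-size top picture, the post and flange at (169,250), the jar at (110,178), the anemometer at (250,130) and the logger at (382,184).

Run:
```python
from h import *
z=np.load("top0.npz"); im,d=z["im"],z["d"]; C=cam("top"); P=cloud(d,C)
def rect(m,name):
    c=max(cv2.findContours(m.astype(np.uint8),cv2.RETR_EXTERNAL,cv2.CHAIN_APPROX_NONE)[0],key=cv2.contourArea)
    return c
hsv=cv2.cvtColor(im,cv2.COLOR_RGB2HSV)
x,y,zz=P[...,0],P[...,1],P[...,2]
# block: orange & z ~0.074
m=(hsv[...,1]>110)&(abs(zz-.074)<.012)&(d>0); print("block px",m.sum(), np.median(zz[m]))
pts=np.array([ray_z(u,v,.074,C)[:2] for v,u in np.argwhere(m)],np.float32)
ctr=np.array([200,225]); print(cv2.minAreaRect(pts), pts.mean(0))
# pliers: high points near
m2=(zz>.10)&(np.hypot(x-pts.mean(0)[0],y-pts.mean(0)[1])<.08)&(d>0)
q=P[m2]; print("pliers",len(q),q.mean(0),q.min(0),q.max(0)); 
top=q[q[:,2]>.17]; print("top",len(top),cv2.minAreaRect(top[:,:2].astype(np.float32)))
# post
o=ray_z(169,250,.077,C); print(o)
m3=(np.hypot(x-o[0],y-o[1])<.09)&(d>0)
fl=m3&(zz>.006)&(zz<.02); pf=P[fl]; print("flange",len(pf),cv2.minEnclosingCircle(np.array([ray_z(u,v,.012,C)[:2] for v,u in np.argwhere(fl)],np.float32)))
co=m3&(abs(zz-.0463)<.006); print("collar",co.sum(),cv2.minEnclosingCircle(np.array([ray_z(u,v,.0463,C)[:2] for v,u in np.argwhere(co)],np.float32)))
t=m3&(zz>.07); print("top",t.sum(),zz[t].mean(),cv2.minEnclosingCircle(np.array([ray_z(u,v,.077,C)[:2] for v,u in np.argwhere(t)],np.float32)))
cr=lambda a,b:cv2.resize(im[b-50:b+50,a-66:a+67],(400,300),interpolation=cv2.INTER_CUBIC)
s=np.load("scene0.npz")["im"]; 
crs=lambda a,b:cv2.resize(s[b-50:b+50,a-66:a+67],(400,300),interpolation=cv2.INTER_CUBIC)
save("b",cv2.convertScaleAbs(np.vstack([np.hstack([cr(169,250),cr(307,230)]),np.hstack([crs(311,165),crs(200,190)])]),alpha=1.7))
```

```text
block px 57 0.07305765630415562
((0.5253944993019104, -0.17109690606594086), (0.09356024861335754, 0.060076817870140076), 86.35775756835938) [ 0.52874416 -0.16450447]
pliers 169 [ 0.52702042 -0.18118     0.16579191] [ 0.51759656 -0.20960962  0.10168074] [ 0.53501659 -0.14065663  0.19820272]
top 85 ((0.526847779750824, -0.17543667554855347), (0.06832243502140045, 0.016605451703071594), 89.45010375976562)
[0.47182187 0.18671534 0.077     ]
flange 1312 ((0.4690239131450653, 0.1995389610528946), 0.07501426339149475)
collar 302 ((0.4696040749549866, 0.20004026591777802), 0.04642563685774803)
top 373 0.07668894312727519 ((0.469471275806427, 0.19927437603473663), 0.028675470501184464)
```

View pics/b.png

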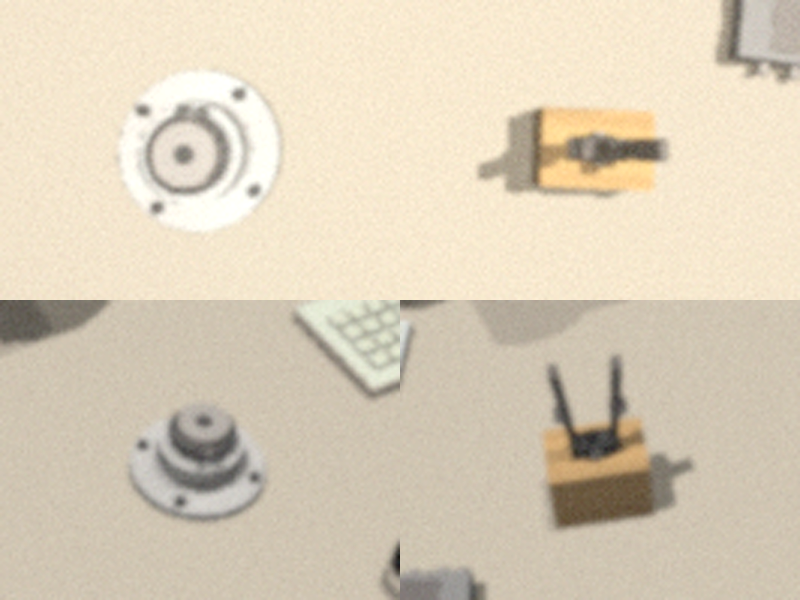

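```bash
python3 -m jog '[[[0.2,-0.1,-0.175,0,0,0.1],[0.988,-0.552,-0.175,0,0,0.469],[0.988,-0.552,-0.175,0,0,0.469],[0.988,-0.552,-0.175,0,0,0.469],[0.988,-0.552,-0.175,0,0,0.469],[0.988,-0.552,-0.175,0,0,0.469],[0.988,-0.552,-0.175,0,0,0.469],[0.988,-0.552,-0.175,0,0,0.469],[0.988,-0.552,-0.175,0,0,0.469],[0.988,-0.552,-0.175,0,0,0.469],[0.988,-0.552,-0.175,0,0,0.469]]]' 85
python3 - <<'E'
from h import *
C=cam("wrist"); s=observe(); print(s["q"]); im,d=snapshot("wrist"); P=cloud(d,C)
np.savez("w1.npz",im=im,d=d,M=C[3])
print(np.round(T_tool(),4))
x,y,z=P[...,0],P[...,1],P[...,2]
near=(np.hypot(x-.527,y+.176)<.09)&(d>0)
for lo,hi in[(.07,.078),(.085,.1),(.1,.13),(.13,.15),(.15,.17),(.17,.185),(.185,.2)]:
    m=near&(z>lo)&(z<hi); q=P[m]
    print(lo,len(q))
    if len(q)<10: continue
    if lo==.07: print(cv2.minAreaRect(q[:,:2].astype(np.float32))); continue
    for sgn in(-1,1):
        h=q[sgn*(q[:,1]+.176)>0]
        if len(h)>5: print(sgn,h.mean(0).round(4),h.min(0).round(4),h.max(0).round(4))
save("c",cv2.convertScaleAbs(im,alpha=1.6))
E
```

```text
clock: 1.48
tcp_pos: [0.4953, -0.1894, 0.301]
tool_rot: [0.0, 1.0, -0.001, -0.0]
force: [0.7, -0.1, 0.2]
opening: 0.0852
[-4.96104769e-01  1.76346055e-01  1.46803071e+00 -5.77272819e-04
  1.49782002e+00  1.07697364e+00]
[[ 1.000e+00 -2.400e-03 -5.000e-04  4.954e-01]
 [-2.400e-03 -1.000e+00 -2.000e-04 -1.894e-01]
 [-5.000e-04  2.000e-04 -1.000e+00  3.012e-01]
 [ 0.000e+00  0.000e+00  0.000e+00  1.000e+00]]
0.07 3421
((0.527887225151062, -0.17776089906692505), (0.09947545826435089, 0.07007354497909546), 87.57418823242188)
0.085 664
-1 [ 0.529  -0.1868  0.0936] [ 0.5133 -0.2011  0.085 ] [ 0.5421 -0.1761  0.0999]
1 [ 0.529  -0.1669  0.094 ] [ 0.5132 -0.1759  0.085 ] [ 0.5431 -0.1531  0.0993]
0.1 111
-1 [ 0.529  -0.196   0.1161] [ 0.5217 -0.2019  0.1006] [ 0.5364 -0.1944  0.1292]
1 [ 0.5296 -0.1589  0.115 ] [ 0.522  -0.1604  0.1001] [ 0.5376 -0.1539  0.1299]
0.13 188
-1 [ 0.5318 -0.2017  0.1401] [ 0.5206 -0.212   0.1324] [ 0.5364 -0.1968  0.1499]
1 [ 0.5314 -0.155   0.1401] [ 0.5206 -0.1588  0.1302] [ 0.5376 -0.142   0.1498]
0.15 174
-1 [ 0.5296 -0.2002  0.1616] [ 0.5195 -0.2063  0.1503] [ 0.5364 -0.1983  0.17  ]
1 [ 0.5302 -0.1549  0.1606] [ 0.5204 -0.1565  0.1507] [ 0.5378 -0.1499  0.1699]
0.17 152
-1 [ 0.5297 -0.202   0.1775] [ 0.5197 -0.2091  0.1701] [ 0.5364 -0.2002  0.1841]
1 [ 0.5303 -0.1531  0.1778] [ 0.5205 -0.1548  0.17  ] [ 0.5377 -0.1486  0.1847]
0.185 605
-1 [ 0.528  -0.2064  0.1959] [ 0.5181 -0.2119  0.1851] [ 0.5363 -0.202   0.1994]
1 [ 0.5294 -0.1489  0.1955] [ 0.52   -0.1531  0.1851] [ 0.5379 -0.1435  0.1998]
```

View pics/c.png

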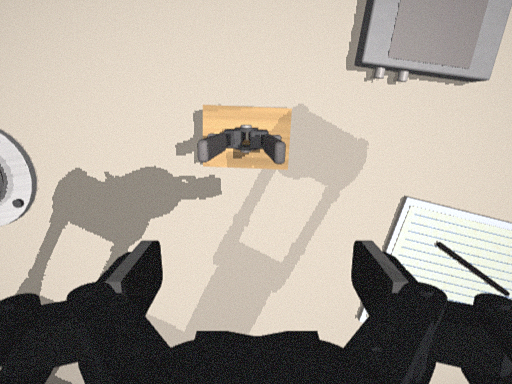

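```bash
python3 -m jog '[[[0.084,-0.0295,0,0,0,0.04],[0.084,-0.0295,0.05,0,0,0.04],[0.084,-0.0295,0.15,0,0,0.04],[0.084,-0.0295,0.25,0,0,0.04],[0.084,-0.0295,0.33,0,0,0.04],[0.084,-0.0295,0.39,0,0,0.04],[0.084,-0.0295,0.41,0,0,0.04],[0.084,-0.0295,0.41,0,0,0.04]]]' 85
python3 -m jog '[[[0,0,0,0,0,0],[0,0,0,0,0,0],[0,0,0,0,0,0],[0,0,0,0,0,0]]]' 62 20
python3 - <<'E'
from h import *
C=cam("wrist"); im,d=snapshot("wrist"); np.savez("w2.npz",im=im,d=d,M=C[3]); print(observe()["force"],observe()["opening"],observe()["moment"])
save("d",cv2.convertScaleAbs(im,alpha=1.8))
E
```

```text
clock: 2.52
tcp_pos: [0.5295, -0.1773, 0.1373]
tool_rot: [0.0, 1.0, -0.016, -0.0]
force: [0.1, 0.2, 0.0]
opening: 0.0851
clock: 3.02
tcp_pos: [0.5318, -0.1777, 0.1411]
tool_rot: [0.002, 1.0, -0.016, 0.003]
force: [-0.8, 0.4, 9.4]
opening: 0.062
[0.02948325 0.41479946 9.48560368] 0.06188429113265097 [0.05489092 0.22484504 0.02025014]
```

View pics/d.png

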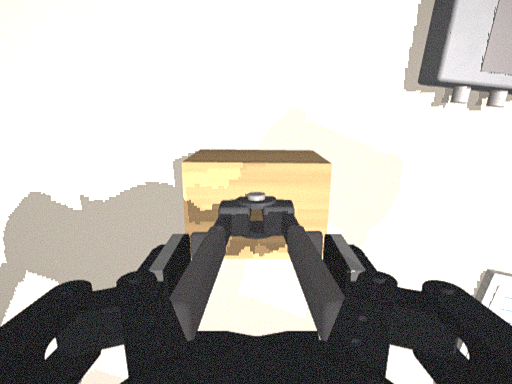

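The pliers' handles sit between the pads (left pad about (175,270), right about (345,270)). The 9 N of upward force shows that the fingertips rest on the guards, so I'll ease up and squeeze.

```bash
python3 -m jog '[[[0,0,-0.015,0,0,0],[0,0,-0.015,0,0,0],[0,0,-0.015,0,0,0]]]' 64 20
python3 -m jog '[[[0,0,0,0,0,0],[0,0,0,0,0,0],[0,0,0,0,0,0],[0,0,0,0,0,0]]]' 57 40
python3 - <<'E'
from h import *
s=observe(); print(s["force"],s["opening"],s["moment"],s["tcp_pos"],s["tool_rot"])
E
```

```text
clock: 3.45
tcp_pos: [0.5305, -0.1769, 0.1444]
tool_rot: [0.0, 1.0, -0.016, 0.001]
force: [0.4, 0.5, 5.5]
opening: 0.0637
clock: 3.95
tcp_pos: [0.5303, -0.1773, 0.1446]
tool_rot: [0.001, 1.0, -0.016, 0.001]
force: [-0.7, -0.6, 7.5]
opening: 0.0571
[-0.69024095 -0.62282135  7.54189656] 0.05706405460332733 [-0.05378819  0.18668049  0.00314418] [ 0.530306   -0.17732302  0.14460999] [ 8.13800830e-04  9.99872351e-01 -1.59332279e-02  8.66879060e-04]
```

```bash
python3 -m jog '[[[0,0,-0.01,0,0,0],[0,0,-0.03,0,0,0],[0,0,-0.05,0,0,0],[0,0,-0.05,0,0,0]]]' 57 40
python3 -m jog '[[[0,0,-0.05,0,0,0],[0,0,-0.12,0,0,0],[0,0,-0.2,0,0,0],[0,0,-0.25,0,0,0],[0,0,-0.25,0,0,0],[0,0,-0.25,0,0,0]]]' 57 40
python3 - <<'E'
from h import *
s=observe(); print(s["force"],s["opening"],s["moment"],s["tcp_pos"],s["tool_rot"])
C=cam("wrist"); im,d=snapshot("wrist"); np.savez("w3.npz",im=im,d=d,M=C[3])
save("e",cv2.convertScaleAbs(im,alpha=1.8))
E
```

```text
clock: 4.45
tcp_pos: [0.5301, -0.1768, 0.164]
tool_rot: [0.0, 1.0, -0.016, 0.001]
force: [0.0, -0.4, -2.2]
opening: 0.0569
clock: 5.2
tcp_pos: [0.5291, -0.1764, 0.2621]
tool_rot: [-0.0, 1.0, -0.016, -0.001]
force: [-0.3, -0.2, -2.2]
opening: 0.057
[-0.29932313 -0.21386704 -2.17788153] 0.05699952449212121 [0.0337695  0.0116642  0.01398009] [ 0.52913979 -0.17635002  0.26213037] [-3.82437739e-04  9.99872044e-01 -1.59676946e-02 -8.84541566e-04]
```

View pics/e.png

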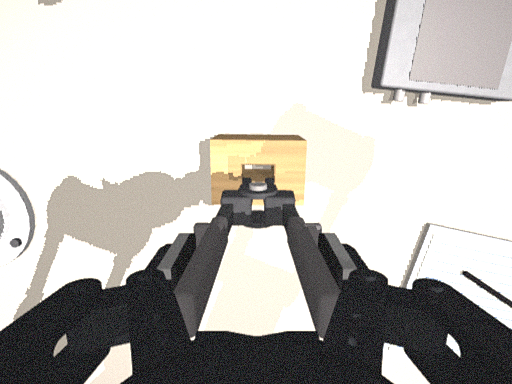

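Run:
```python
from h import *
z=np.load("w3.npz"); im,d=z["im"],z["d"]; f,cx,cy,_=cam("wrist"); M=np.array(calibration("wrist")["mount"])
P=cloud(d,(f,cx,cy,M))
c=im[120:250,180:340]; save("f",cv2.resize(cv2.convertScaleAbs(c,alpha=2.5),(800,600),interpolation=cv2.INTER_CUBIC))
x,y,zz=P[...,0],P[...,1],P[...,2]
for lo in np.arange(-.06,.15,.01):
    m=(abs(y)<.04)&(abs(x)<.03)&(zz>lo)&(zz<lo+.01)&(d>0)
    q=P[m]
    if len(q)>3: print(round(lo,3),len(q),q.mean(0).round(4),q.min(0).round(4)[:2],q.max(0).round(4)[:2])
print(proj([0,0,.13],(f,cx,cy,M)),proj([0,.0075,.13],(f,cx,cy,M)))
```

```text
-0.06 2801 [ 0.0071  0.     -0.0537] [-0.0103 -0.04  ] [0.015 0.04 ]
-0.05 2204 [ 0.0064 -0.0002 -0.0449] [-0.0081 -0.04  ] [0.0149 0.04  ]
-0.04 1728 [ 0.0066 -0.0001 -0.0351] [-0.0081 -0.0399] [0.0123 0.04  ]
-0.03 1452 [ 0.0068  0.0001 -0.0252] [-0.0077 -0.04  ] [0.0122 0.04  ]
-0.02 1155 [ 0.0069  0.0001 -0.0152] [-0.0071 -0.04  ] [0.0122 0.0399]
-0.01 605 [ 0.0055 -0.0001 -0.0056] [-0.007  -0.0345] [0.0116 0.0349]
0.0 806 [ 0.0054 -0.0003  0.0061] [-0.0066 -0.0325] [0.0094 0.0331]
0.01 362 [ 0.0057 -0.0006  0.0144] [-0.0058 -0.0313] [0.0096 0.0317]
0.02 102 [0.0041 0.0005 0.0277] [-0.0049 -0.0231] [0.0086 0.0242]
0.03 228 [0.0043 0.0007 0.035 ] [-0.0054 -0.0234] [0.0074 0.024 ]
0.04 380 [0.0051 0.0012 0.0471] [-0.0071 -0.0225] [0.0111 0.0236]
0.05 1657 [0.0042 0.0004 0.0525] [-0.0106 -0.0233] [0.0166 0.0246]
0.06 354 [0.01   0.0006 0.0642] [-0.007  -0.0237] [0.017  0.0248]
0.07 66 [0.0011 0.0006 0.0731] [-0.0068 -0.0108] [0.0167 0.0114]
0.08 5 [-0.0004 -0.0001  0.0827] [-0.0012 -0.0033] [0.0003 0.0048]
0.09 11 [0.0075 0.0023 0.0981] [ 0.007  -0.0128] [0.0079 0.0151]
0.1 19 [0.0071 0.0014 0.1046] [ 0.0062 -0.013 ] [0.008  0.0146]
0.11 55 [0.0066 0.0005 0.1149] [ 0.0062 -0.0122] [0.0071 0.0139]
0.12 51 [0.0069 0.0012 0.1246] [ 0.006  -0.0126] [0.0074 0.0144]
[256.49661649 185.27650724] [264.98746238 185.27754605]
```

View pics/f.png

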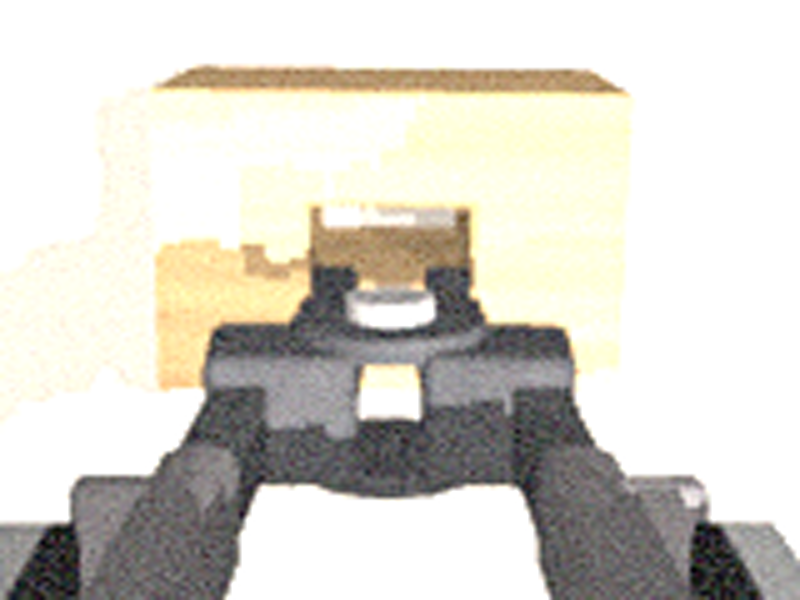

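```bash
python3 -m jog '[[[-0.02,-0.08,0,0,0,0],[-0.05,-0.22,0,0,0,-0.01],[-0.08,-0.36,0,0,0,-0.02],[-0.11,-0.5,0,0,0,-0.03],[-0.14,-0.64,0,0,0,-0.041],[-0.16,-0.77,0,0,0,-0.041],[-0.175,-0.88,0,0,0,-0.041],[-0.179,-0.934,0,0,0,-0.041],[-0.179,-0.934,0,0,0,-0.041],[-0.179,-0.934,0,0,0,-0.041],[-0.179,-0.934,0,0,0,-0.041]]]' 58 40
python3 - <<'E'
from h import *
s=observe(); print(s["force"],s["opening"],s["tcp_pos"],s["q"])
C=cam("wrist"); im,d=snapshot("wrist"); np.savez("w4.npz",im=im,d=d,M=C[3])
for p in([.507,.199,.064],[.4695,.1993,.077]): print(proj(p,C))
c=proj([.49,.199,.064],C).astype(int); print(c)
a,b=c[0]-100,c[1]-75; print(a,b)
save("g",cv2.resize(cv2.convertScaleAbs(im[max(b,0):b+150,a:a+200],alpha=2.0),(800,600),interpolation=cv2.INTER_CUBIC))
E
```

```text
clock: 6.62
tcp_pos: [0.4701, 0.198, 0.2629]
tool_rot: [0.0, 1.0, -0.001, -0.0]
force: [0.3, 0.1, -1.8]
opening: 0.058
[ 0.34848711  0.07625373 -1.77208064] 0.05795640108711273 [0.47012776 0.19798158 0.26293991] [ 2.62501255e-01  1.60966457e-01  1.58019554e+00 -5.48907354e-04
  1.40122100e+00  1.83451306e+00]
[255.31847681 136.25862594]
[255.06990729 173.3465863 ]
[255 152]
155 77
```

View pics/g.png

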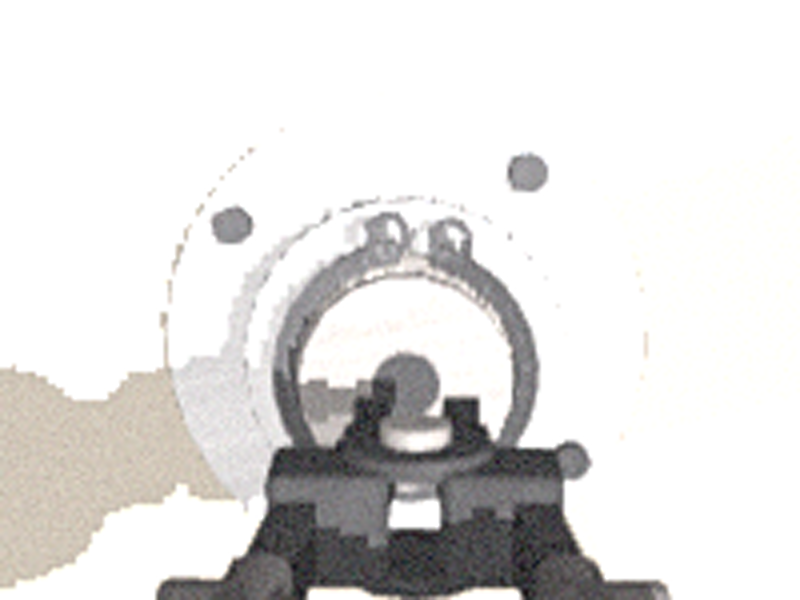

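The picture shows the ring lugs with eyes near crop (387,237) and (451,240), the ring resting round the nose, and the jaw tips at about (378,405) and (460,405). I'll refine the eye centres.

Run:
```python
from h import *
z=np.load("w4.npz"); im,d=z["im"],z["d"]; f,cx,cy,_=cam("wrist"); C=(f,cx,cy,z["M"])
P=cloud(d,C)
g=cv2.cvtColor(im,cv2.COLOR_RGB2GRAY)
print(g[126:148,243:280])
print((P[126:148:1,243:280,2]*1000).round().astype(int))
for r in (slice(170,190),):
  print((P[r,240:280,2]*1000).round().astype(int));
```

```text
[[161 168 158 168 159 129 104 127 132 129 131 112 111 112  96 104 117 112
  134 138 109 146 149 156 162 158 161 155 183 185 181 182 184 186 185 185
  180]
 [107  95  99 101  91  95 111 123 120 109 111 111 113 116 120 131 142 131
  125 117  95 122 115 125 136 138 151 151 179 176 174 188 182 182 181 183
  188]
 [ 75  76  87 120 130 150 177 181 182 158 161 159 164 168 162 187 187 188
  177 167 151 141 129 127 121 114 125 110 149 162 163 186 186 182 184 187
  184]
 [118 139 149 182 192 190 173 158 155 138 142 136 163 169 163 180 187 188
  188 191 187 189 190 184 163 147 126 103 119 137 150 173 180 178 173 173
  182]
 [161 168 166 166 172 163 112  77  75  75  87  82 139 160 165 162 185 190
  187 190 191 191 174 162 151 151 152 148 124 123 124 139 147 147 160 161
  175]
 [122 113 113 109 101  82  74  70  79  76  76  70  94 154 163 159 185 166
  162 164 168 160 124 108  97  97 117 136 151 159 133 135 121 106 141 157
  160]
 [115 110 106  89  77  71  77  80  88 117 114  80  72 108 155 165 188 122
  113 115 113  88  72  82  76  72  77  79 120 165 164 179 146 123 113 139
  155]
 [111 115 114  
[... 8362 characters left out ...]
 192 194 192
  168  78  79  77]
 [195 197 196 197 196 196 195 195 196 195 198 201 202 201 203 203 204 204
  204 204 204 204 204 202 204 201 201 198 196 195 196 196 196 195 195 195
  196 169  78  79]
 [198 198 197 198 198 198 198 198 198 198 199 203 204 204 203 204 203 205
  203 203 204 204 203 203 203 203 202 200 198 198 199 199 197 198 199 199
  199 198  78  65]
 [201 200 201 200 201 201 201 200 200 200 201 201 203 202 204 203 204 205
  205 203 204 203 205 202 202 202 201 201 202 201 200 199 200 200 200 200
  202 200  65  64]
 [203 203 203 203 204 203 202 203 202 203 204 203 203 203 203 204 203 204
  204 203 204 203 203 204 204 203 204 203 202 202 202 202 202 204 203 202
  202 203 196 196]]
```

```bash
python3 -m jog '[[[0,0,0,0,0,0.06],[0,0,0,0,0,0.127],[0,0,0,0,0,0.127],[0,0,0,0,0,0.127],[0,0,0,0,0,0.127]]]' 60.5 40
cat > meas.py <<'E'
from h import *
import sys
def meas(ztop=.0652,jz=(.09,.14),N=3):
    f,cx,cy,M=cam("wrist"); Mt=np.array(calibration("wrist")["mount"]); Ct=(f,cx,cy,Mt); T=T_tool()
    sh=[snapshot("wrist") for _ in range(N)]; im=sh[0][0]; d=np.median([s[1] for s in sh],0)
    np.savez("w5.npz",im=im,d=d,M=M)
    P=cloud(d,Ct); W=P@T[:3,:3].T+T[:3,3]
    up=lambda a:cv2.resize(a.astype(np.float32),None,fx=4,fy=4,interpolation=cv2.INTER_LINEAR)
    Z=up(W[...,2]); m=((Z>ztop-.009)&(Z<ztop+.006)).astype(np.uint8)
    cs,h=cv2.findContours(m,cv2.RETR_CCOMP,cv2.CHAIN_APPROX_NONE); eyes=[]
    for c,hh in zip(cs,h[0]):
        a=cv2.contourArea(c)
        if hh[3]>=0 and 100<a<700:
            mo=cv2.moments(c); u,v=mo["m10"]/mo["m00"]/4-.375,mo["m01"]/mo["m00"]/4-.375
            p=ray_z(u,v,ztop-.0021,(f,cx,cy,M)); pt=T[:3,:3].T@(p-T[:3,3]); eyes.append((u,v,a,*p,*pt))
    eyes=np.array(eyes); print("eyes u v area | world | tool\n",eyes.round(4))
    J=(P[...,2]>jz[0])&(P[...,2]<jz[1])&(abs(P[...,0])<.02)&(abs(P[...,1])<.03)
    for s in(-1,1):
        q=P[J&(s*P[...,1]>0)]
        zb=q[:,2].max(); low=q[q[:,2]>zb-.012]
        print("jaw",s,len(q),"y",low[:,1].min().round(4),low[:,1].max().round(4),"x front",np.median(low[:,0]).round(4),"zbottom",np.percentile(q[:,2],99).round(4))
    return im,d
if __name__=="__main__":
    s=observe(); print(s["clock"],s["tcp_pos"].round(4),s["force"].round(1),round(s["opening"],4))
    meas()
E
python3 meas.py
```

```text
clock: 7.3
tcp_pos: [0.4701, 0.1988, 0.2633]
tool_rot: [0.0, 0.999, -0.05, 0.0]
force: [-0.6, -0.3, -1.8]
opening: 0.0602
7.3 [0.4701 0.1988 0.2633] [-0.6 -0.3 -1.8] 0.0602
eyes u v area | world | tool
 [[ 2.649463e+02  1.357105e+02  3.500000e+02  5.065000e-01  1.862000e-01
   6.310000e-02  3.750000e-02  9.000000e-03  2.002000e-01]
 [ 2.489401e+02  1.358127e+02  3.340000e+02  5.081000e-01  2.032000e-01
   6.310000e-02  3.740000e-02 -8.100000e-03  2.002000e-01]]
jaw -1 64 y -0.0109 -0.0038 x front 0.0089 zbottom 0.1271
jaw 1 68 y 0.007 0.0142 x front 0.0088 zbottom 0.1269
```

```bash
python3 -m jog '[[[0.04,-0.003,0,0,0,0],[0.0816,-0.003,0.02,0,0,0],[0.0816,-0.003,0.06,0,0,0],[0.0816,-0.003,0.1,0,0,0],[0.0816,-0.003,0.125,0,0,0],[0.0816,-0.003,0.1325,0,0,0],[0.0816,-0.003,0.1325,0,0,0],[0.0816,-0.003,0.1325,0,0,0]]]' 60.5 40
python3 - <<'E'
from meas import *
s=observe(); print(s["clock"],s["tcp_pos"].round(4),s["force"].round(2),round(s["opening"],4))
im,d=meas(jz=(.09,.135),N=2)
T=T_tool(); f,cx,cy,M=cam("wrist"); W=cloud(d,(f,cx,cy,M))
c=proj([*s["tcp_pos"][:2],.07],(f,cx,cy,M)).round().astype(int); print(c)
np.set_printoptions(linewidth=250)
print((W[c[1]-22:c[1]+12,c[0]-20:c[0]+22,2]*1000).round().astype(int))
save("h",cv2.resize(cv2.convertScaleAbs(im[c[1]-45:c[1]+45,c[0]-60:c[0]+60],alpha=2.0),(800,600),interpolation=cv2.INTER_CUBIC))
E
```

```text
clock: 8.45
tcp_pos: [0.503, 0.1971, 0.2109]
tool_rot: [-0.0, 0.999, -0.05, 0.001]
force: [-0.6, 0.2, -0.7]
opening: 0.0607
8.45 [0.503  0.1971 0.2109] [-0.56  0.16 -0.74] 0.0607
eyes u v area | world | tool
 []
jaw -1 107 y -0.0109 -0.0005 x front -0.0137 zbottom 0.1338
jaw 1 144 y 0.0004 0.0143 x front -0.0144 zbottom 0.1338
[257 183]
[[ 14  14  12 ...  13  12  14]
 [ 13  13  14 ...  13  12  13]
 [ 13  13  14 ...  13  13  13]
 ...
 [156 156 155 ... 155 156 156]
 [157 157 158 ... 158 158 158]
 [160 257 159 ... 159 159 160]]
```

View pics/h.png

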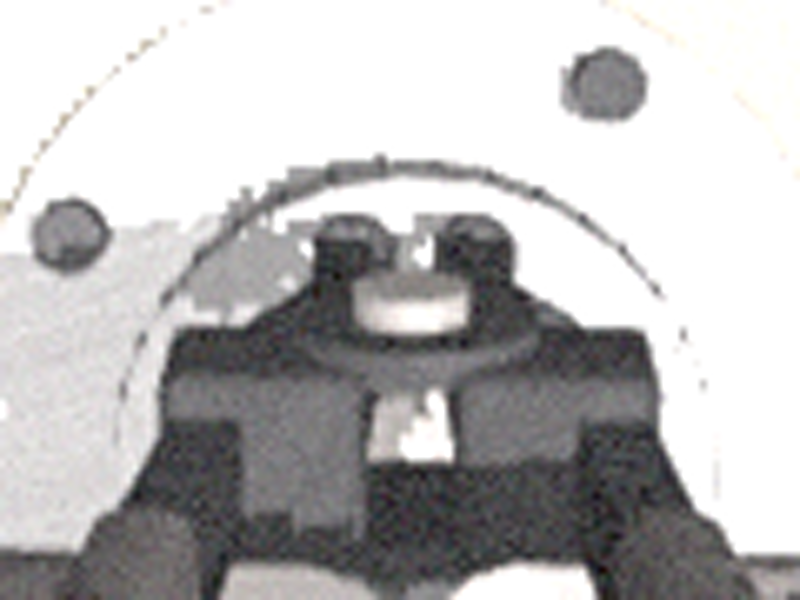

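The lugs are visible just beyond the jaws and look laterally aligned (lugs at about (348,225) and (475,225), jaws just below them). I'll check this with the depth numbers.

Run:
```python
import sys; from h import *
np.set_printoptions(linewidth=300,threshold=sys.maxsize)
z=np.load("w5.npz"); f,cx,cy,_=cam("wrist"); C=(f,cx,cy,z["M"]); W=cloud(z["d"],C)
print((W[166:186,238:276,2]*1000).round().astype(int))
Mt=np.array(calibration("wrist")["mount"]);P=cloud(z["d"],(f,cx,cy,Mt))
for a,b in((-.02,0),(0,.02)):
  m=(P[...,2]>.105)&(P[...,2]<.131)&(P[...,1]>a)&(P[...,1]<b)&(P[...,0]>0.002)
  q=P[m]; print("jaw",len(q),q[:,0].mean(),q[:,1].min(),q[:,1].max(),q[:,2].max())
  m=(W[...,2]>.061)&(W[...,2]<.069)&(P[...,1]>a)&(P[...,1]<b)&(P[...,0]>0.0)
  q=P[m]; print("lug",len(q),q[:,0].max(),q[:,1].min(),q[:,1].max(),W[m][:,2].mean())
```

```text
[[ 13  12  29  32  34  36  39  42  45  46  46  47  46  47  47  48  48  47  47  47  48  47  47  47  47  47  47  47  47  47  47  48  46  43  42  39  37  33]
 [ 30  38  35  39  40  43  46  47  48  47  46  48  48  47  47  47  48  47  47  48  47  47  48  47  47  47  47  48  47  48  47  49  47  47  47  45  43  42]
 [ 36  40  42  46  46  48  47  47  47  47  48  47  47  48  47  47  47  47  47  47  48  47  47  48  48  48  48  47  48  47  47  47  48  47  48  47  47  47]
 [ 43  45  46  47  48  47  47  48  47  47  47  46  47  48  47  48  47  46  47  48  48  48  48  47  48  46  48  47  47  46  47  47  48  47  47  47  47  47]
 [ 47  47  48  47  47  48  47  48  48  46  62  61  62  62  62  48  48  47  47  48  48  47  47  46  47  48  47  47  63 208  61  61  55  47  48  47  48  47]
 [ 47  47  47  48  47  49  47  47  61  64  65  65  66  65  63  63  47  48  47  47  47  47  47 201  48  48  62  66  65  65  66  64  65  63  48  48  48  47]
 [ 48  48  48  48  47  48  48  62  65  66  65  65  65  65  66  64  63  48  47  47  46  47  48  48  47  62  65  65  65  65  65  65  66  65  64  48  48  48]
 [ 48  47  47  
[... 1661 characters left out ...]
142 142 141 142 141 142 118]
 [ 63  66 144 144 144 144 145 145 144 144 144 144 149 151 152 153 152 153 153 153 153 153 153 153 152 152 151 150 150 148 144 144 145 144 144 144 144 144]
 [ 64 146 146 146 147 146 146 146 146 146 146 146 150 151 152 152 153 152 152 153 153 153 152 152 153 152 151 151 150 148 147 147 146 147 147 146 147 147]]
jaw 60 0.01026519375030759 -0.010876247306861975 -0.0037447271942663497 0.12727630477711885
lug 52 0.010183486048502326 -0.01175967249664555 -0.0005044348999059232 0.06440164111687176
jaw 64 0.010180774605698658 0.00612041253667717 0.014323025528181687 0.12874242414647877
lug 51 0.010297931434607235 0.005042004008652782 0.01627630807478356 0.0646420468275495
```

```bash
python3 -m jog '[[[0.0045,0,0,0,-0.033,0],[0.0045,0,0.01,0,-0.033,0],[0.0045,0,0.02,0,-0.033,0],[0.0045,0,0.03,0,-0.033,0],[0.0045,0,0.03,0,-0.033,0],[0.0045,0,0.03,0,-0.033,0]]]' 61 40
cat > jl.py <<'E'
from h import *
def jl(N=3):
    f,cx,cy,M=cam("wrist"); C=(f,cx,cy,M); Mt=np.array(calibration("wrist")["mount"]); s=observe()
    d=np.median([snapshot("wrist")[1] for _ in range(N)],0)
    W=cloud(d,C); P=cloud(d,(f,cx,cy,Mt)); np.savez("w6.npz",d=d,M=M)
    print("t",round(s["clock"],2),"tcp",s["tcp_pos"].round(4),"F",s["force"].round(1),"M",s["moment"].round(2),"op",round(s["opening"],4))
    for a,b in((-.035,0.002),(0.002,.038)):
      m=(P[...,2]>.10)&(P[...,2]<.133)&(P[...,1]>a)&(P[...,1]<b)&(P[...,0]>0.003)&(W[...,2]>.066)
      v,u=np.nonzero(m); q=P[m]
      if len(q): print("jaw",len(q),"xfront",np.median(q[:,0]).round(4),"y",q[:,1].min().round(4),q[:,1].max().round(4),"zmax",q[:,2].max().round(4),"minWz",W[m][:,2].min().round(4))
      m=(W[...,2]>.059)&(W[...,2]<.068)&(P[...,1]>a)&(P[...,1]<b)&(P[...,0]>0.0)
      q=P[m]
      if len(q): print("lug",len(q),"xmax",q[:,0].max().round(4),"y",q[:,1].min().round(4),q[:,1].max().round(4),"Wz",np.median(W[m][:,2]).round(4))
    return d,W,P
if __name__=="__main__": jl()
E
python3 jl.py
```

```text
clock: 9.3
tcp_pos: [0.5045, 0.1968, 0.1983]
tool_rot: [-0.001, 0.999, -0.05, -0.013]
force: [0.3, -0.2, -1.7]
opening: 0.0613
t 9.3 tcp [0.5045 0.1968 0.1983] F [ 0.3 -0.2 -1.7] M [-0.03 -0.04  0.03] op 0.0613
jaw 64 xfront 0.0101 y -0.0114 -0.0037 zmax 0.1282 minWz 0.0698
lug 55 xmax 0.0122 y -0.0159 -0.0014 Wz 0.0648
jaw 71 xfront 0.01 y 0.0048 0.0145 zmax 0.132 minWz 0.0661
lug 54 xmax 0.0122 y 0.0048 0.0201 Wz 0.0648
```

```bash
python3 -m jog '[[[0,0,0.004,0,0,0],[0,0,0.007,0,0,0],[0,0,0.0085,0,0,0],[0,0,0.0085,0,0,0]]]' 61 40
python3 jl.py
```

```text
clock: 9.95
tcp_pos: [0.5044, 0.1968, 0.1949]
tool_rot: [-0.001, 0.999, -0.05, -0.013]
force: [-1.1, 0.1, -1.6]
opening: 0.0612
t 9.95 tcp [0.5044 0.1968 0.1949] F [-1.1  0.1 -1.6] M [0.01 0.02 0.04] op 0.0612
jaw 65 xfront 0.01 y -0.0114 -0.0038 zmax 0.1285 minWz 0.0661
lug 64 xmax 0.0124 y -0.0164 -0.0014 Wz 0.0646
jaw 68 xfront 0.01 y 0.0061 0.0145 zmax 0.1285 minWz 0.0662
lug 64 xmax 0.0124 y 0.0048 0.0201 Wz 0.0647
```

```bash
python3 -m jog '[[[0,0,0.001,0,0,0],[0,0,0.0,0,0,0],[0,0,-0.001,0,0,0],[0,0,-0.001,0,0,0]]]' 54 50
python3 jl.py
```

```text
clock: 10.6
tcp_pos: [0.5044, 0.1968, 0.1952]
tool_rot: [-0.001, 0.999, -0.05, -0.013]
force: [-1.5, -0.3, -1.3]
opening: 0.0539
t 10.6 tcp [0.5044 0.1968 0.1952] F [-1.5 -0.3 -1.3] M [ 0.1  -0.05  0.04] op 0.0539
jaw 65 xfront 0.0106 y -0.0126 -0.0046 zmax 0.1286 minWz 0.0663
lug 64 xmax 0.0133 y -0.0184 -0.0014 Wz 0.063
jaw 70 xfront 0.0106 y 0.0078 0.016 zmax 0.1288 minWz 0.0661
lug 66 xmax 0.0134 y 0.0048 0.0219 Wz 0.0631
```

```bash
python3 -m jog '[[[0,0,0.003,0,0,0],[0,0,0.006,0,0,0],[0,0,0.006,0,0,0]]]' 54 50
python3 jl.py
python3 - <<'E'
import sys; from h import *
np.set_printoptions(linewidth=300,threshold=sys.maxsize)
z=np.load("w6.npz"); f,cx,cy,_=cam("wrist"); W=cloud(z["d"],(f,cx,cy,z["M"]))
print((W[164:184,230:284,2]*1000).round().astype(int))
E
```

```text
clock: 11.12
tcp_pos: [0.5044, 0.1968, 0.1929]
tool_rot: [-0.001, 0.999, -0.05, -0.013]
force: [0.2, -0.3, -0.2]
opening: 0.0542
t 11.12 tcp [0.5044 0.1968 0.1929] F [ 0.2 -0.3 -0.2] M [ 0.05 -0.06 -0.01] op 0.0542
jaw 62 xfront 0.0112 y -0.013 -0.0046 zmax 0.1265 minWz 0.0661
lug 70 xmax 0.0141 y -0.0182 -0.0014 Wz 0.0606
jaw 60 xfront 0.0112 y 0.0077 0.0158 zmax 0.1262 minWz 0.0664
lug 71 xmax 0.0142 y 0.0048 0.0225 Wz 0.0608
[[ 13  13  13  13  12  13  13  13  13  13  13  13  13  13  28  34  33  33  35  35  35  37  37  39  40  40  40  41  40  40  39  39  40  38  38  36  36  36  35  36  34  36  29  27  13  13  13  13  13  14  14  14  13  13]
 [ 13  12  12  13  13  13  13  13  12  13  13  27  30  31  34  40  37  38  38  40  40  41  41  42  44  44  44  46  45  45  44  45  44  43  42  42  42  41  41  40  40  42  36  33  31  30  28  13  13  12  13  14  14  14]
 [ 14  13  14  13  13  14  14  13  13  29  31  32  35  37  39  43  43  43  44  45  45  46  46  48  47  47  47  47  48  47  47  48  48  48  47  47  46  45  45  46  43  43  40  37  37  34  33  31  29  28  13  13  12  13]
 [ 14  13  
[... 3012 characters left out ...]
3  93  93  93  48  47  47  47  47  47  48]
 [ 48  47  48  48  47  47  47  47  47  47  95  96 120 121 121 121 120 120 121 121 130 130 131 131 131 131 131 131 131 131 131 131 131 131 131 131 129 126 121 120 120 120 120 121 120  96  96  95  47  47  47  47  47  48]
 [ 48  48  47  47  48  47  48  48  57  61  98 123 123 124 123 123 123 124 123 124 129 130 131 131 130 132 132 132 133 133 133 133 133 131 132 132 129 127 123 123 124 124 123 123 123 123 122  98  62  47  48  47  48  47]
 [ 47  48  48  48  47  47  48  60  61 125 125 126 126 125 125 126 126 125 126 125 128 131 131 132 132 133 132 132 133 132 132 133 131 132 131 131 129 127 126 125 126 126 126 125 126 126 126 124  61  62  59  47  47  48]]
```

```bash
python3 -m jog '[[[0,0,-0.004,0,0,0],[0,0,-0.0085,0,0,0],[0,0,-0.0085,0,0,0]]]' 54 50
cat > dz.py <<'E'
import sys; from jl import *
np.set_printoptions(linewidth=300,threshold=sys.maxsize)
d,W,P=jl()
f,cx,cy,M=cam("wrist")
T=T_tool(); 
Z=W[150:205,200:315,2]; U=P[150:205,200:315]
# lug tips: ring pixels farthest in +x; ring sides: pixels of ring height at |y|>0.025
m=(Z>.056)&(Z<.069); lug=m&(abs(U[...,1]-.0015)<.026)&(U[...,0]>.002)
for s in(-1,1):
    l=lug&(s*(U[...,1]-.0015)>0)
    print("lug z",np.median(Z[l]).round(4),"x",np.percentile(U[l][:,0],98).round(4))
r=(W[...,2]>.055)&(W[...,2]<.069)&(abs(P[...,0])<.09)&(abs(P[...,1]-.0015)>.027)&(abs(P[...,1])<.05)
v,u=np.nonzero(r)
for s in(-1,1):
    k=r&(s*P[...,1]>0); q=W[k]
    if len(q)>5: print("side",s,len(q),"z",np.median(q[:,2]).round(4),"x",q[:,0].min().round(3),q[:,0].max().round(3), "slope dz/dx",np.polyfit(q[:,0],q[:,2],1)[0].round(3),"ymax",abs(q[:,1]-.1993).max().round(4))
print((W[167:182,228:290,2]*1000).round().astype(int))
E
python3 dz.py
```

```text
clock: 11.65
tcp_pos: [0.5044, 0.1967, 0.1963]
tool_rot: [-0.001, 0.999, -0.05, -0.013]
force: [-0.8, 0.5, -1.7]
opening: 0.054
t 11.65 tcp [0.5044 0.1967 0.1963] F [-0.8  0.5 -1.7] M [ 0.03 -0.01 -0.03] op 0.054
jaw 68 xfront 0.0103 y -0.013 -0.0046 zmax 0.1297 minWz 0.0664
lug 63 xmax 0.0131 y -0.0175 -0.0014 Wz 0.0638
jaw 68 xfront 0.0103 y 0.0079 0.0161 zmax 0.1286 minWz 0.0675
lug 61 xmax 0.013 y 0.0048 0.021 Wz 0.064
lug z 0.0639 x 0.0131
lug z 0.0641 x 0.013
[[ 13  13  15  12  13  12  14  29  31  38  38  40  40  43  44  47  47  47  48  47  48  48  47  49  48  48  48  48  48  48  47  47  47  48  47  47  47  48  48  48  48  47  48  48  48  48  45  44  42  40  40  37  34  29  13  14  13  13  13  13  12  13]
 [ 13  13  13  13  13  12  31  35  37  40  42  44  45  47  47  48  47  47  47  47  47  48  48  48  48  48  48  48  48  47  47  47  47  48  47  47  48  48  47  47  48  49  47  47  48  48  47  48  48  46  43  42  39  35  31  27  13  13  14  13  13  13]
 [ 14  14  13  14  28  31  37  39  42  45  46  48  46  49  48  48  48  48  48  47  48  47  47  48  47  48  47  47  48  48  46  4
[... 2435 characters left out ...]
  48  83  85  86  85  85  86  85  85  84 127 127 127 127 128 127 127 127 127 128 127 128 128 127 127 128  85  85  85  86  85  85  85  85  83  48  48  47  47  48  48  47  47  47  48  47  47  47  48]
 [ 48  48  48  48  47  47  48  48  47  47  47  47  47  94  94  94  93  94  93  94  94  93 129 130 130 129 130 131 129 130 131 130 131 129 130 130 130 130 130 130  94  93  94  93  94  93  95  94  93  47  47  48  48  48  48  47  48  47  47  48  48  48]
 [ 47  47  47  48  47  47  47  47  48  48  48  48  95  97  97  97  97 121 122 122 122 122 132 132 132 132 132 132 132 132 132 133 132 132 132 133 132 132 133 131 121 121 121 121  96  97  97  97  96  95  48  49  47  47  48  47  48  47  47  47  48  47]]
```

```bash
python3 -m jog '[[[0,0,-0.001,0,0,0],[0,0,-0.0025,0,0,0],[0,0,-0.0025,0,0,0],[0,0,-0.0025,0,0,0]]]' 44 60
python3 dz.py
```

```text
clock: 12.3
tcp_pos: [0.5045, 0.1968, 0.1973]
tool_rot: [-0.001, 0.999, -0.05, -0.013]
force: [0.5, 0.1, -1.9]
opening: 0.0442
t 12.3 tcp [0.5045 0.1968 0.1973] F [ 0.5  0.1 -1.9] M [-0.05 -0.06 -0.  ] op 0.0442
jaw 69 xfront 0.0099 y -0.0154 -0.0071 zmax 0.1305 minWz 0.0665
lug 69 xmax 0.0128 y -0.0185 -0.0049 Wz 0.0625
jaw 73 xfront 0.0099 y 0.0095 0.0188 zmax 0.1298 minWz 0.0672
lug 72 xmax 0.0128 y 0.0075 0.0222 Wz 0.0627
lug z 0.0625 x 0.0127
lug z 0.0627 x 0.0128
side -1 35 z 0.0628 x 0.477 0.49 slope dz/dx -0.095 ymax 0.0358
side 1 59 z 0.0634 x 0.466 0.485 slope dz/dx -0.054 ymax 0.0377
[[ 14  14  13  13  13  13  13  28  32  33  40  39  40  42  44  47  47  48  48  48  47  47  47  48  47  47  47  47  48  48  47  47  48  47  48  48  47  47  48  47  48  47  47  48  48  47  47  44  42  41  40  37  33  29  13  13  13  14  13  13  14  13]
 [ 14  13  13  13  12  13  30  35  38  38  41  43  47  47  47  48  47  48  48  48  48  48  48  47  48  48  48  47  47  47  47  48  48  48  47  47  48  47  47  48  48  47  47  47  48  48  47  48  47  45  43  42  39  36  32  27  14  13  12  13  13  
[... 2567 characters left out ...]
  84  84  85  84  84  85  84  83  63 127 127 127 127 128 127 127 128 127 127 127 127 127 127 127 127 127  62  83  85  85  84  85  84  84  84  85  83  70  47  47  48  47  48  47  47  48  48  48  47]
 [ 46  48  47  47  47  48  48  47  48  48  91  93  93  94  93  93  94  93  93 118 118 118 130 129 130 130 130 129 129 129 129 129 130 130 129 130 130 129 130 119 118 118  93  93  93  93  93  93  93  93  91  48  48  47  48  48  48  48  47  47  47  47]
 [ 47  47  47  47  47  48  47  48  47  48  95  96  95  96  96 122 121 121 121 122 121 121 130 131 132 132 132 132 132 132 132 132 132 132 132 132 131 131 129 121 121 121 121 122 121  96  96  96  96  96  96  47  48  47  47  48  47  48  48  47  47  47]]
```

```bash
python3 -m jog '[[[0,0,-0.002,0,0,0],[0,0,-0.005,0,0,0],[0,0,-0.005,0,0,0],[0,0,-0.005,0,0,0]]]' 37 60
sed -i 's/^print((W/#&/' dz.py
cat >> dz.py <<'E'
# spacing by columns: jaw row band just above shoulder, lug band
J=(P[...,2]>.105)&(P[...,2]<.132)&(P[...,0]>.003)&(abs(P[...,1]-.0015)<.04)&(W[...,2]>.067)
e=[]
for s in(-1,1):
    k=J&(s*(P[...,1]-.0015)>0); vs,us=np.nonzero(k); y=P[k][:,1]; rows=[ (P[v,us[vs==v],1].min()+P[v,us[vs==v],1].max())/2 for v in np.unique(vs) if 5<(vs==v).sum()<11 and P[v,us[vs==v],2].mean()>.113]
    e.append(np.median(rows)); 
print("pins y",np.round(e,4),"sep",round(e[1]-e[0],4))
g=[]
for s in(-1,1):
    k=(Z>.057)&(Z<.0665)&(s*(U[...,1]-.0015)>.0)&(abs(U[...,1]-.0015)<.035)&(U[...,0]>.002)
    vs,us=np.nonzero(k); rows=np.unique(vs)[:4]; g.append(np.median([(U[v,us[vs==v],1].min()+U[v,us[vs==v],1].max())/2 for v in rows]))
print("lug centre y",np.round(g,4),"sep",round(g[1]-g[0],4))
E
python3 dz.py
```

```text
clock: 12.95
tcp_pos: [0.5044, 0.1968, 0.1992]
tool_rot: [-0.001, 0.999, -0.05, -0.013]
force: [-1.0, -0.2, -1.8]
opening: 0.0376
t 12.95 tcp [0.5044 0.1968 0.1992] F [-1.  -0.2 -1.8] M [ 0.11  0.09 -0.03] op 0.0376
jaw 81 xfront 0.0092 y -0.0183 -0.0085 zmax 0.133 minWz 0.066
lug 75 xmax 0.0122 y -0.0195 -0.0067 Wz 0.0633
jaw 83 xfront 0.0092 y 0.01 0.0214 zmax 0.1324 minWz 0.0666
lug 68 xmax 0.0123 y 0.0103 0.0232 Wz 0.0636
lug z 0.0633 x 0.0121
lug z 0.0637 x 0.0121
side -1 77 z 0.0605 x 0.47 0.491 slope dz/dx 0.058 ymax 0.0365
side 1 110 z 0.0612 x 0.463 0.487 slope dz/dx 0.076 ymax 0.0389
pins y [-0.014   0.0174] sep 0.0315
lug centre y [-0.0126  0.0164] sep 0.029
```

```bash
python3 -m jog '[[[0,0,0,0,0,0],[0,0,0,0,0,0],[0,0,0,0,0,0],[0,0,0,0,0,0]]]' 31 60
python3 dz.py
```

```text
clock: 13.6
tcp_pos: [0.5045, 0.1968, 0.1993]
tool_rot: [-0.001, 0.999, -0.05, -0.013]
force: [-0.1, 0.2, -2.2]
opening: 0.0316
t 13.6 tcp [0.5045 0.1968 0.1993] F [-0.1  0.2 -2.2] M [ 0.04  0.04 -0.01] op 0.0316
jaw 84 xfront 0.0092 y -0.02 -0.0093 zmax 0.133 minWz 0.0661
lug 77 xmax 0.0122 y -0.0214 -0.0086 Wz 0.0628
jaw 90 xfront 0.0093 y 0.0124 0.0242 zmax 0.1328 minWz 0.0663
lug 73 xmax 0.0125 y 0.013 0.0258 Wz 0.0632
lug z 0.0628 x 0.012
lug z 0.0633 x 0.0123
side -1 119 z 0.0593 x 0.471 0.494 slope dz/dx 0.083 ymax 0.0374
side 1 143 z 0.0604 x 0.462 0.496 slope dz/dx 0.104 ymax 0.0399
pins y [-0.0157  0.02  ] sep 0.0357
lug centre y [-0.0144  0.0191] sep 0.0335
```

```bash
python3 -m jog '[[[0,0,0,0,0,0],[0,0,0,0,0,0],[0,0,0,0,0,0]]]' 27 60
python3 dz.py
```

```text
clock: 14.12
tcp_pos: [0.5046, 0.1968, 0.1993]
tool_rot: [-0.001, 0.999, -0.05, -0.013]
force: [0.6, 0.3, -1.3]
opening: 0.0276
t 14.12 tcp [0.5046 0.1968 0.1993] F [ 0.6  0.3 -1.3] M [0.02 0.03 0.  ] op 0.0276
jaw 87 xfront 0.0092 y -0.0206 -0.0101 zmax 0.1329 minWz 0.0662
lug 70 xmax 0.0124 y -0.0221 -0.0096 Wz 0.0626
jaw 98 xfront 0.0092 y 0.0132 0.026 zmax 0.1328 minWz 0.0663
lug 73 xmax 0.0128 y 0.0148 0.0268 Wz 0.0631
lug z 0.0626 x 0.0123
lug z 0.0632 x 0.0126
side -1 134 z 0.0588 x 0.47 0.495 slope dz/dx 0.102 ymax 0.0376
side 1 164 z 0.0601 x 0.462 0.497 slope dz/dx 0.091 ymax 0.0403
pins y [-0.0165  0.022 ] sep 0.0385
lug centre y [-0.0158  0.0207] sep 0.0364
```

```bash
python3 -m jog '[[[0,0,0.001,0,0,0],[0,0,0.0025,0,0,0],[0,0,0.0025,0,0,0]]]' 26.5 60
cat >> dz.py <<'E'
k=(W[...,2]>.03)&(W[...,2]<np.median(Z[lug])+.0035)&(W[...,2]>np.median(Z[lug])-.006)&(np.hypot(W[...,0]-.4695,W[...,1]-.1993)<.05)
q=W[k]; rad=np.hypot(q[:,0]-.4695,q[:,1]-.1993); ang=np.degrees(np.arctan2(q[:,1]-.1993,q[:,0]-.4695))
for a in range(-120,121,15):
    s_=abs(ang-a)<7.5
    if s_.sum()>5: print(a,s_.sum(),"rin",np.percentile(rad[s_],3).round(4),"rout",np.percentile(rad[s_],97).round(4),"z",np.median(q[s_][:,2]).round(4))
E
python3 dz.py
```

```text
clock: 14.65
tcp_pos: [0.5045, 0.1968, 0.1982]
tool_rot: [-0.001, 0.999, -0.05, -0.013]
force: [0.1, 0.8, -2.6]
opening: 0.0268
t 14.65 tcp [0.5045 0.1968 0.1982] F [ 0.1  0.8 -2.6] M [ 0.1   0.07 -0.06] op 0.0268
jaw 82 xfront 0.0092 y -0.0206 -0.0101 zmax 0.1301 minWz 0.0679
lug 71 xmax 0.0124 y -0.0223 -0.0104 Wz 0.0617
jaw 90 xfront 0.0093 y 0.0132 0.0258 zmax 0.1314 minWz 0.0666
lug 70 xmax 0.0124 y 0.0149 0.0271 Wz 0.062
lug z 0.0617 x 0.0123
lug z 0.062 x 0.0124
side -1 130 z 0.0578 x 0.47 0.495 slope dz/dx 0.103 ymax 0.0375
side 1 166 z 0.0589 x 0.462 0.497 slope dz/dx 0.089 ymax 0.0408
pins y [-0.0166  0.0216] sep 0.0382
lug centre y [-0.0158  0.0211] sep 0.0369
-105 21 rin 0.0321 rout 0.0402 z 0.0576
-90 63 rin 0.0346 rout 0.0403 z 0.0585
-75 60 rin 0.0356 rout 0.0411 z 0.0597
-60 15 rin 0.0384 rout 0.0414 z 0.0604
-45 16 rin 0.0392 rout 0.0479 z 0.061
-30 65 rin 0.0397 rout 0.0488 z 0.062
15 64 rin 0.0382 rout 0.0475 z 0.0615
30 19 rin 0.0375 rout 0.0462 z 0.0604
60 41 rin 0.034 rout 0.0387 z 0.0585
75 54 rin 0.0327 rout 0.0381 z 0.0574
90 28 rin 0.0307 rout 0.0375 z 0.0568
```

Run:
```python
from h import *
z=np.load("w4.npz"); d=z["d"]; f,cx,cy,_=cam("wrist"); C=(f,cx,cy,z["M"]); W=cloud(d,C); im=z["im"]
# collar outer edge + post top circle (visible parts), fit circle to boundary
def fit(p):
    A=np.c_[2*p,np.ones(len(p))]; s=np.linalg.lstsq(A,(p**2).sum(1),rcond=None)[0]; return s[:2],np.sqrt(s[2]+s[:2]@s[:2])
for lo,hi,r0 in((.075,.082,.0285),(.045,.050,.046),(.010,.016,.075)):
    m=((W[...,2]>lo)&(W[...,2]<hi)).astype(np.uint8)
    q=np.array([ray_z(u,v,(lo+hi)/2,C)[:2] for v,u in np.argwhere(m)])
    c0=np.array([.4695,.1993]); 
    for _ in range(4):
        r=np.hypot(*(q-c0).T); a=np.degrees(np.arctan2(*(q-c0).T[::-1]))
        pts=[]
        for t in range(-90,91,6):
            k=abs(a-t)<3
            if k.sum()>2 and abs(r[k].max()-r0)<.004: pts.append(q[k][r[k].argmax()])
        c0,R0=fit(np.array(pts))
    print(c0.round(4),R0.round(4),len(pts))
# bore hole in the top
g=cv2.cvtColor(im,cv2.COLOR_RGB2GRAY); print(ray_z(256.75,172.9,.078,C))
```

```text
[0.4706 0.1983] 0.0276 31
[0.4703 0.1982] 0.0453 31
[0.4703 0.1983] 0.074 29
[0.47017701 0.19753159 0.078     ]
```

```bash
python3 -m jog '[[[0,0,0.005,0,0,0],[0,0,0.01,0,0,0],[0,0,0.015,0,0,0],[0,0,0.02,0,0,0],[0,0,0.02,0,0,0]]]' 26.5 60
sed -i 's/\.055)&(W\[\.\.\.,2\]<\.069/.035)\&(W[...,2]<.069/' dz.py
cat > q.py <<'E'
from h import *
import sys
ztop=float(sys.argv[1])
f,cx,cy,M=cam("wrist"); Mt=np.array(calibration("wrist")["mount"]); s=observe()
d=np.median([snapshot("wrist")[1] for _ in range(3)],0); W=cloud(d,(f,cx,cy,M)); P=cloud(d,(f,cx,cy,Mt)); np.savez("w7.npz",d=d,M=M)
print("t",round(s["clock"],2),"tcp",s["tcp_pos"].round(4),"F",s["force"].round(1),"M",s["moment"].round(2),"op",round(s["opening"],4))
c=np.array([.4704,.1982]); rad=np.hypot(W[...,0]-c[0],W[...,1]-c[1]); ang=np.degrees(np.arctan2(W[...,1]-c[1],W[...,0]-c[0]))
# columns of the two jaws/lugs: print z,y at ring height
k=(abs(W[...,2]-ztop)<.006)&(rad<.052)&(rad>.029)
for a in range(-105,106,15):
    m=k&(abs(ang-a)<7.5)
    if m.sum()>5: print(a,m.sum(),"rin",np.percentile(rad[m],3).round(4),"rout",np.percentile(rad[m],97).round(4),"z",np.median(W[m][:,2]).round(4))
J=(P[...,2]>.105)&(P[...,2]<.134)&(P[...,0]>.002)&(abs(P[...,1]-.0015)<.04)&(W[...,2]>ztop+.002)&(rad<.055)
e=[]
for t in(-1,1):
    kk=J&(t*(P[...,1]-.0015)>0); vs,us=np.nonzero(kk)
    rows=[(P[v,us[vs==v],1].min()+P[v,us[vs==v],1].max())/2 for v in np.unique(vs) if 5<(vs==v).sum()<11 and P[v,us[vs==v],2].mean()>.113]
    e.append(np.median(rows) if rows else np.nan); print("jaw",kk.sum(),"xf",np.median(P[kk][:,0]).round(4),"zbot tool",np.percentile(P[kk][:,2],98).round(4),"world",np.percentile(W[kk][:,2],2).round(4))
L=(abs(W[...,2]-ztop)<.004)&(rad>.033)&(rad<.052)&(abs(P[...,1]-.0015)<.035)&(P[...,0]>.003)
l=[P[L&(t*(P[...,1]-.0015)>0)][:,1] for t in(-1,1)]
print("pin sep",round(e[1]-e[0],4),"lug outer",l[0].min().round(4),l[1].max().round(4),"inner",l[0].max().round(4),l[1].min().round(4),"eye sep~",round((l[1].max()-l[0].min()-.0129)*.985,4))
E
python3 q.py 0.052
```

```text
clock: 15.42
tcp_pos: [0.5043, 0.1968, 0.1901]
tool_rot: [-0.001, 0.999, -0.05, -0.013]
force: [-0.2, -0.1, -1.5]
opening: 0.027
t 15.43 tcp [0.5043 0.1968 0.1901] F [-0.2 -0.1 -1.5] M [-0.02 -0.03  0.02] op 0.027
-105 70 rin 0.0337 rout 0.0455 z 0.0473
-90 137 rin 0.0337 rout 0.0451 z 0.0483
-75 123 rin 0.0348 rout 0.0452 z 0.048
-60 77 rin 0.0378 rout 0.0452 z 0.0472
-45 61 rin 0.0382 rout 0.0456 z 0.0476
-30 90 rin 0.0362 rout 0.0478 z 0.0534
-15 121 rin 0.0357 rout 0.0451 z 0.0473
0 122 rin 0.0359 rout 0.0451 z 0.0472
15 107 rin 0.0358 rout 0.0473 z 0.0517
30 59 rin 0.0384 rout 0.0464 z 0.0474
45 73 rin 0.0392 rout 0.0453 z 0.0472
60 115 rin 0.0355 rout 0.0451 z 0.0476
75 136 rin 0.0335 rout 0.0453 z 0.0479
90 80 rin 0.0333 rout 0.0457 z 0.0476
jaw 83 xf 0.0098 zbot tool 0.1338 world 0.0561
jaw 86 xf 0.0097 zbot tool 0.1336 world 0.0563
pin sep 0.0405 lug outer -0.0234 0.0272 inner -0.0005 0.0031 eye sep~ 0.0371
```

```bash
python3 -m jog '[[[0,0,0.005,0,0,0],[0,0,0.01,0,0,0],[0,0,0.01,0,0,0]]]' 26.5 60
python3 q.py 0.050 | grep -v "^-\?[346790]"
```

```text
clock: 15.95
tcp_pos: [0.5046, 0.1968, 0.1868]
tool_rot: [-0.001, 0.999, -0.05, -0.012]
force: [0.4, -0.9, 3.3]
opening: 0.0267
t 15.95 tcp [0.5046 0.1968 0.1868] F [ 0.4 -0.9  3.3] M [-0.03  0.    0.01] op 0.0267
-105 65 rin 0.0338 rout 0.0452 z 0.046
-15 115 rin 0.0365 rout 0.0451 z 0.046
15 110 rin 0.0369 rout 0.0473 z 0.0494
jaw 80 xf 0.0095 zbot tool 0.1324 world 0.0543
jaw 84 xf 0.0094 zbot tool 0.1332 world 0.0535
pin sep 0.0396 lug outer -0.0269 0.0314 inner 0.0013 0.0022 eye sep~ 0.0448
```

```bash
python3 -m jog '[[[0,0,0.005,0,0,0],[0,0,0.01,0,0,0],[0,0,0.0125,0,0,0],[0,0,0.0125,0,0,0]]]' 26.5 60
python3 q.py 0.046 | grep -v "^-\?[34679]"
python3 - <<'E'
import sys; from h import *
np.set_printoptions(linewidth=300,threshold=sys.maxsize)
z=np.load("w7.npz"); f,cx,cy,_=cam("wrist"); W=cloud(z["d"],(f,cx,cy,z["M"]))
print((W[164:182,226:294,2]*1000).round().astype(int))
E
```

```text
clock: 16.6
tcp_pos: [0.5047, 0.1968, 0.1821]
tool_rot: [-0.001, 0.999, -0.05, -0.012]
force: [-0.0, -0.6, 7.8]
opening: 0.0268
t 16.6 tcp [0.5047 0.1968 0.1821] F [-0.  -0.6  7.8] M [-0.08  0.09  0.02] op 0.0268
-105 61 rin 0.0354 rout 0.0453 z 0.0416
-15 113 rin 0.0366 rout 0.0451 z 0.0416
0 119 rin 0.0369 rout 0.0452 z 0.0414
15 106 rin 0.0364 rout 0.0472 z 0.0448
jaw 82 xf 0.0093 zbot tool 0.1328 world 0.0491
jaw 84 xf 0.0093 zbot tool 0.1334 world 0.0486
pin sep 0.0401 lug outer -0.025 0.0271 inner 0.0013 0.0031 eye sep~ 0.0386
[[ 13  13  13  13  13  14  13  13  13  13  13  14  12  14  13  13  12  14  13  13  12  13  13  21  22  22  23  25  30  26  26  28  27  27  26  25  29  25  24  24  23  24  23  21  13  13  13  12  13  14  12  13  12  12  13  13  14  13  12  13  13  13  13  13  12  14  13  14]
 [ 13  13  13  13  13  13  14  13  13  13  13  13  13  13  13  13  13  13  13  23  25  25  26  27  27  27  29  30  35  30  31  32  32  31  32  30  32  30  30  28  29  27  28  27  25  27  22  13  12  13  12  13  13  14  13  14  13  13  13  13  13  13  14  14  13  13  13  13]
 [ 13  13  
[... 3689 characters left out ...]
 110 111 111 110 110 111 111 110 111 110 110  99 100  42  42  42  41  45  67  67  67  67  68  68  67  68  67  65  60  55  49  41  41  42  41  37  34]
 [ 41  42  41  42  42  41  42  54  61  75  76  76  76  76  76  76  76  76  76 102 102 102 102 101 101 112 113 113 113 113 113 113 113 114 112 113 113 113 113 112 112 110 102 102 102 102 102 102  76  77  76  76  76  76  76  76  76  76  74  60  55  42  42  42  41  42  41  37]
 [ 42  41  41  42  42  42  42  55  73  78  80  79  79  79  79  79 104 105 105 105 104 104 105 105 105 112 113 113 114 114 115 114 115 115 115 114 114 113 114 113 112 110 105 104 105 104 104 105 104 105  79  78  78  79  78  79  79  78  77  60  54  40  42  41  41  41  41  42]]
```

```bash
python3 -m jog '[[[0,0,0.0015,0,0,0],[0,0,0.003,0,0,0],[0,0,0.003,0,0,0]]]' 26.5 60
python3 -c "
from h import *
for _ in range(4):
    s=observe(); snapshot('wrist'); print(s['tcp_pos'].round(4),s['force'].round(2),s['opening'])"
```

```text
clock: 17.12
tcp_pos: [0.5052, 0.1968, 0.1817]
tool_rot: [-0.001, 0.999, -0.05, -0.011]
force: [0.2, -1.8, 10.6]
opening: 0.0273
[0.5052 0.1968 0.1817] [ 0.15 -1.8  10.57] 0.02728264284834371
[0.5052 0.1969 0.1818] [ 0.19 -1.12 10.22] 0.02745530033617867
[0.5052 0.1968 0.1818] [ 0.06 -1.28 10.1 ] 0.026741835776658455
[0.5052 0.1969 0.1818] [-0.33 -0.92  9.69] 0.02691855950439719
```

```bash
python3 -m jog '[[[0,0,0.002,0,0,0],[0,0,0.004,0,0,0],[0,0,0.006,0,0,0],[0,0,0.006,0,0,0]]]' 26.5 60
python3 -c "
from h import *
for _ in range(4):
    s=observe(); snapshot('wrist'); print(s['tcp_pos'].round(4),s['force'].round(2),s['opening'])"
```

```text
clock: 17.82
tcp_pos: [0.5063, 0.197, 0.1813]
tool_rot: [-0.001, 0.999, -0.05, -0.009]
force: [-0.7, -2.0, 19.3]
opening: 0.027
[0.5063 0.197  0.1813] [-0.74 -1.97 19.28] 0.02696880421055521
[0.5063 0.197  0.1813] [-1.01 -1.72 18.89] 0.02712168089010891
[0.5063 0.197  0.1813] [-0.54 -1.75 18.98] 0.02707602178641939
[0.5063 0.197  0.1813] [-0.68 -1.2  18.67] 0.026991392941701633
```

```bash
python3 q.py 0.0455
python3 - <<'E'
import sys; from h import *
np.set_printoptions(linewidth=300,threshold=sys.maxsize)
z=np.load("w7.npz"); f,cx,cy,_=cam("wrist"); W=cloud(z["d"],(f,cx,cy,z["M"]))
print((W[166:178,226:294,2]*1000).round().astype(int))
E
```

```text
t 18.02 tcp [0.5063 0.197  0.1813] F [-1.2 -1.2 19.3] M [-0.27  0.27  0.01] op 0.0269
-105 59 rin 0.04 rout 0.0454 z 0.0412
-90 138 rin 0.0332 rout 0.045 z 0.0419
-75 126 rin 0.0346 rout 0.0452 z 0.0425
-60 76 rin 0.038 rout 0.0451 z 0.0415
-45 58 rin 0.0391 rout 0.0451 z 0.0414
-30 90 rin 0.0371 rout 0.048 z 0.0451
-15 110 rin 0.0373 rout 0.0449 z 0.0413
0 101 rin 0.0376 rout 0.045 z 0.0413
15 103 rin 0.0373 rout 0.0476 z 0.0442
30 58 rin 0.0393 rout 0.047 z 0.0412
45 59 rin 0.0398 rout 0.0453 z 0.0413
60 120 rin 0.035 rout 0.0453 z 0.0417
75 140 rin 0.0333 rout 0.0455 z 0.0421
90 48 rin 0.0342 rout 0.0458 z 0.0414
jaw 73 xf 0.0074 zbot tool 0.1328 world 0.0484
jaw 80 xf 0.0074 zbot tool 0.1333 world 0.0478
pin sep 0.0405 lug outer -0.021 0.027 inner 0.0013 0.0022 eye sep~ 0.0345
[[14 14 13 13 14 13 13 12 13 13 13 13 13 13 13 13 13 14 12 13 12 13 13 13 13 14 14 22 21 23 23 24 25 24 23 22 21 21 21 21 12 13 14 12 13 14 13 13 14 13 13 13 12 13 14 12 14 13 13 13 13 13 12 13 13 13 13 12]
 [13 12 13 14 13 13 12 13 13 13 14 13 13 14 13 12 13 12 13 13 13 22 21 23 23 24 24 25 31 27 28 28 28 
[... 1476 characters left out ...]
42 42 41 41 41 42 40 40 44 45 45 45 45 45 45 45 45 45 21 13 13 14 14 13 13 13]
 [13 13 13 14 13 28 25 30 45 45 46 46 45 45 46 45 44 45 44 46 41 41 42 40 41 42 40 42 41 41 41 42 42 42 42 41 41 41 41 41 41 41 41 42 41 42 41 41 42 43 45 46 45 46 45 46 45 45 45 46 45 29 13 13 12 13 13 13]
 [14 13 13 13 23 32 32 47 49 49 48 49 48 49 48 47 44 45 45 44 41 41 42 41 41 42 41 42 42 42 42 41 41 41 41 42 41 41 42 42 41 41 40 41 41 42 41 41 41 46 44 45 45 47 49 48 48 48 48 48 48 48 25 21 13 13 14 13]
 [13 13 14 24 35 34 38 49 51 53 52 52 51 52 52 52 41 46 45 46 41 41 41 43 42 41 41 41 42 41 41 41 41 41 41 41 41 40 42 41 42 42 41 41 41 41 41 41 42 44 45 45 42 52 51 52 50 52 52 52 52 50 31 28 22 12 13 13]]
```

```bash
python3 -m jog '[[[0,0,0.001,0,0,0],[0,0,0.002,0,0,0],[0,0,0.003,0,0,0]]]' 33 60
python3 -c "
from h import *
s=observe(); print(s['tcp_pos'].round(4),s['force'].round(2),s['opening'])"
```

```text
clock: 18.55
tcp_pos: [0.5068, 0.1978, 0.1808]
tool_rot: [-0.002, 0.999, -0.05, -0.009]
force: [-1.1, -0.7, 22.1]
opening: 0.0331
[0.5068 0.1978 0.1808] [-1.11 -0.65 22.08] 0.033071686251785894
```

```bash
python3 -m jog '[[[0,0,-0.001,0,0,0],[0,0,-0.001,0,0,0],[0,0,-0.001,0,0,0]]]' 40 60
python3 q.py 0.0455 | egrep "^t|^-?(90|75|30|15) |pin"
```

```text
clock: 18.92
tcp_pos: [0.5061, 0.198, 0.18]
tool_rot: [-0.002, 0.999, -0.05, -0.01]
force: [-0.4, 0.6, 15.4]
opening: 0.0402
t 18.93 tcp [0.5061 0.198  0.18  ] F [-0.4  0.6 15.4] M [0.26 0.19 0.03] op 0.0402
-90 145 rin 0.0329 rout 0.0454 z 0.0415
-75 152 rin 0.0322 rout 0.045 z 0.0416
-30 88 rin 0.0358 rout 0.0451 z 0.0417
-15 114 rin 0.0364 rout 0.045 z 0.0418
15 91 rin 0.0378 rout 0.0464 z 0.0451
30 76 rin 0.0387 rout 0.0454 z 0.0414
75 100 rin 0.0369 rout 0.0457 z 0.0414
90 20 rin 0.04 rout 0.0457 z 0.0412
pin sep 0.0292 lug outer -0.0213 0.0266 inner 0.0013 0.0022 eye sep~ 0.0345
```

```bash
python3 -m jog '[[[0,0,0.002,0,0,0],[0,0,0.004,0,0,0],[0,0,0.004,0,0,0]]]' 48 60
python3 q.py 0.0455 | egrep "^t|^-?(90|75|60|30|15) |pin"
```

```text
clock: 19.45
tcp_pos: [0.506, 0.1976, 0.1781]
tool_rot: [-0.002, 0.999, -0.05, -0.01]
force: [-1.2, -0.2, 15.4]
opening: 0.0479
t 19.45 tcp [0.506  0.1976 0.1781] F [-1.2 -0.2 15.4] M [-0.05  0.09  0.03] op 0.0479
-90 117 rin 0.0343 rout 0.0449 z 0.0413
-75 144 rin 0.0334 rout 0.0451 z 0.0415
-60 98 rin 0.036 rout 0.0451 z 0.0414
-30 105 rin 0.0354 rout 0.0451 z 0.0413
-15 115 rin 0.0367 rout 0.0451 z 0.0421
15 76 rin 0.0382 rout 0.0452 z 0.045
30 107 rin 0.037 rout 0.0453 z 0.0413
60 85 rin 0.0382 rout 0.0454 z 0.0412
75 88 rin 0.0385 rout 0.0456 z 0.0413
90 17 rin 0.042 rout 0.0458 z 0.0411
pin sep 0.024 lug outer -0.0212 0.0265 inner 0.0013 0.0022 eye sep~ 0.0342
```

```bash
python3 -m jog '[[[0,0,0.001,0,0,0],[0,0,0.002,0,0,0],[0,0,0.002,0,0,0]]]' 56 60
python3 - <<'E'
import sys; from h import *
f,cx,cy,M=cam("wrist"); s=observe(); im,d=snapshot("wrist"); print(s["clock"],s["tcp_pos"].round(4),s["force"].round(1),s["opening"])
W=cloud(d,(f,cx,cy,M)); np.set_printoptions(linewidth=300,threshold=sys.maxsize)
print((W[164:184,234:284,2]*1000).round().astype(int))
save("i",cv2.resize(cv2.convertScaleAbs(im[110:230,176:336],alpha=2.0),(800,600),interpolation=cv2.INTER_CUBIC))
E
```

```text
clock: 19.98
tcp_pos: [0.5052, 0.1973, 0.1762]
tool_rot: [-0.001, 0.999, -0.05, -0.011]
force: [0.3, -0.2, 10.3]
opening: 0.0559
19.975 [0.5052 0.1973 0.1762] [ 0.3 -0.2 10.3] 0.05592297348179719
[[ 13  13  11  13  13  12  13  13  13  13  13  13  13  14  13  14  12  13  12  14  14  13  13  14  12  12  13  13  13  13  13  15  13  12  13  13  13  13  13  12  12  13  13  13  15  11  13  13  13  13]
 [ 13  12  13  13  12  12  14  13  12  14  13  13  12  13  12  13  14  12  13  13  13  13  22  21  22  20  20  20  12  14  13  13  13  12  14  12  14  13  14  12  13  13  14  13  14  13  13  13  14  12]
 [ 14  13  13  14  13  13  14  14  13  12  13  13  13  13  12  21  22  20  22  24  23  28  26  25  27  27  26  24  26  29  24  25  22  24  23  24  22  13  14  13  14  13  12  13  13  13  13  13  13  13]
 [ 13  13  14  14  13  13  13  15  13  13  14  21  26  25  25  25  25  26  28  28  29  31  32  32  31  31  30  30  29  35  29  28  28  28  27  27  26  25  27  22  13  14  14  14  14  14  13  13  13  12]
 [ 13  14  14  12  12  12  13  13  14  22  24  26  31  28  30  30  31  32  32  34  34  34 31
[... 2456 characters left out ...]
7  47  47  44  60  60  61  59  60  60  61  61  60  45  42  42 318  43  41  42  40  41  41]
 [ 41  42  42  41  43  41  42  43  63  65  63  62  64  63  63  64  63 107 108 107 107 107 107 107 108 106 108 108 108 107 107  63  63  64  63  64  63  64  63  64  46  40  41  41  40  40  41  42  41  42]
 [ 41  40  41  42  42  42  43  41  66  67  66  66  66  67  66 111 111 111 111 110 109 112 110 109 109 111 110 111 110 110 110 111 111  68  68  67  66  67  67  66  44  40  43  43  42  40  42  42  41  42]
 [ 40  42  40  42  42  42  74  76  74  76  74  75 101 102 101 113 113 113 112 112 113 112 318 113 114 112 113 112 113 112 113 112 112 101 102 100  75  75  75  75  75  76  41  42  42  41  41  41  39  41]]
```

View pics/i.png

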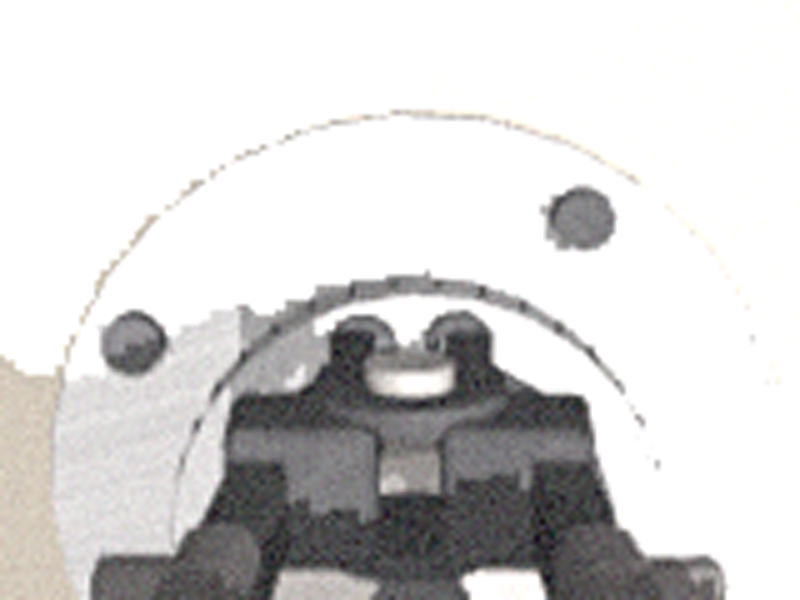

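```bash
python3 -m jog '[[[0,0,0,0,0,0],[0,0,-0.002,0,0,0],[0,0,-0.004,0,0,0],[0,0,-0.004,0,0,0]]]' 60.5 60
python3 dz.py | head -6
```

```text
clock: 20.52
tcp_pos: [0.5044, 0.1974, 0.1766]
tool_rot: [-0.001, 0.999, -0.05, -0.012]
force: [-0.9, 1.4, 5.7]
opening: 0.0605
t 20.52 tcp [0.5044 0.1974 0.1766] F [-0.9  1.4  5.7] M [ 0.1   0.03 -0.04] op 0.0605
jaw 12 xfront 0.0093 y -0.0122 -0.007 zmax 0.1095 minWz 0.0669
lug 24 xmax 0.009 y -0.0121 -0.0046 Wz 0.0641
jaw 13 xfront 0.0096 y 0.0074 0.0129 zmax 0.1102 minWz 0.0662
lug 25 xmax 0.009 y 0.0053 0.0128 Wz 0.0636
lug z 0.0616 x 0.0091
  return _methods._mean(a, axis=axis, dtype=dtype,
  ret = ret.dtype.type(ret / rcount)
```

```bash
python3 -m jog '[[[0,0,-0.004,0,0,0],[0,0,-0.008,0,0,0],[0,0,-0.012,0,0,0],[0,0,-0.016,0,0,0],[0,0,-0.02,0,0,0],[0,0,-0.025,0,0,0],[0,0,-0.03,0,0,0],[0,0,-0.03,0,0,0]]]' 60 60
python3 q.py 0.0455 | egrep "^t|jaw|^-?(90|75|30|15) |pin"
```

```text
clock: 21.68
tcp_pos: [0.5044, 0.1969, 0.1883]
tool_rot: [-0.001, 0.999, -0.05, -0.013]
force: [0.4, 0.2, -2.1]
opening: 0.06
t 21.68 tcp [0.5044 0.1969 0.1883] F [ 0.4  0.2 -2.1] M [ 0.04 -0.02  0.  ] op 0.06
-90 98 rin 0.0366 rout 0.0452 z 0.044
-75 107 rin 0.0359 rout 0.0451 z 0.0439
-30 146 rin 0.0328 rout 0.0452 z 0.0441
-15 128 rin 0.0346 rout 0.0453 z 0.0451
15 109 rin 0.0372 rout 0.0455 z 0.0442
30 152 rin 0.0343 rout 0.0454 z 0.0441
75 77 rin 0.039 rout 0.0456 z 0.044
90 18 rin 0.0418 rout 0.0457 z 0.0437
jaw 56 xf 0.0088 zbot tool 0.1264 world 0.0617
jaw 55 xf 0.0088 zbot tool 0.1262 world 0.0619
pin sep 0.0179 lug outer -0.0282 0.0318 inner 0.0013 0.0022 eye sep~ 0.0463
```

```bash
python3 -m jog '[[[0,0,-0.06,0,0,0],[0,0,-0.13,0,0,0],[-0.04,0,-0.185,0,0,0],[-0.0875,0,-0.185,0,0,0],[-0.0875,0,-0.185,0,0,0],[-0.0875,0,-0.185,0,0,0]]]' 60 60
python3 - <<'E'
from meas import *
im,d=meas(ztop=.048,N=3)
f,cx,cy,M=cam("wrist"); W=cloud(d,(f,cx,cy,M)); c=np.array([.4704,.1982]); print(observe()["tcp_pos"],observe()["force"])
rad=np.hypot(W[...,0]-c[0],W[...,1]-c[1]); ang=np.degrees(np.arctan2(W[...,1]-c[1],W[...,0]-c[0]))
for a in range(-150,151,15):
    m=(abs(W[...,2]-.048)<.0022)&(rad>.026)&(rad<.05)&(abs(ang-a)<7.5)
    if m.sum()>4: print(a,m.sum(),"rin",np.percentile(rad[m],3).round(4),"rout",np.percentile(rad[m],97).round(4),"z",np.median(W[m][:,2]).round(4))
p=proj([.485,.198,.047],(f,cx,cy,M)).astype(int); a,b=p-[66,50]; b=max(b,0)
save("j",cv2.resize(cv2.convertScaleAbs(im[b:b+100,a:a+133],alpha=1.4),(800,600),interpolation=cv2.INTER_CUBIC))
E
```

```text
clock: 22.58
tcp_pos: [0.471, 0.2, 0.2619]
tool_rot: [-0.0, 0.999, -0.05, -0.013]
force: [-0.1, -0.1, -1.5]
opening: 0.0603
eyes u v area | world | tool
 []
jaw -1 64 y -0.0123 -0.0046 x front 0.0081 zbottom 0.1267
jaw 1 67 y 0.0054 0.0135 x front 0.0081 zbottom 0.1268
[0.47155935 0.20000099 0.26214849] [-0.65333933 -0.51103701 -2.01480766]
-135 13 rin 0.0346 rout 0.0366 z 0.0481
-120 18 rin 0.0339 rout 0.0362 z 0.0482
-105 23 rin 0.0329 rout 0.0361 z 0.0485
-90 23 rin 0.0328 rout 0.0375 z 0.0483
-75 26 rin 0.0322 rout 0.0355 z 0.0482
-60 32 rin 0.0316 rout 0.0356 z 0.0484
-45 33 rin 0.0316 rout 0.0357 z 0.0484
-30 41 rin 0.0316 rout 0.0394 z 0.0481
-15 72 rin 0.0316 rout 0.0435 z 0.0483
0 37 rin 0.0317 rout 0.0428 z 0.0483
15 68 rin 0.0316 rout 0.0433 z 0.0483
30 33 rin 0.0318 rout 0.0359 z 0.0482
45 34 rin 0.0318 rout 0.0359 z 0.0482
60 31 rin 0.0323 rout 0.0362 z 0.0483
75 28 rin 0.0326 rout 0.0365 z 0.0481
90 30 rin 0.033 rout 0.0365 z 0.0483
105 22 rin 0.034 rout 0.0367 z 0.0482
120 19 rin 0.0344 rout 0.0371 z 0.0482
```

View pics/j.png

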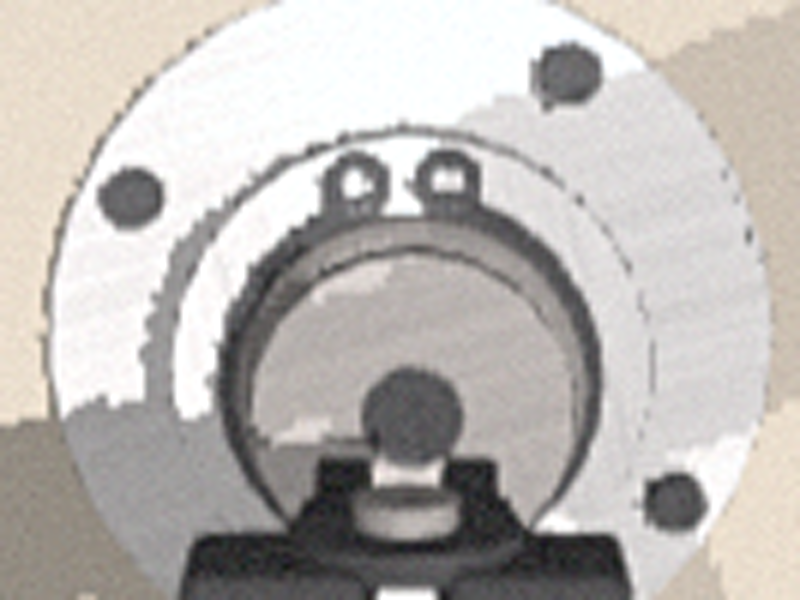

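The ring is closed and level all round: the eyes at (358,185) and (447,182) are about 16.7 mm apart, and the top reads a uniform 48.3 mm (about 47 mm after the 1.3 mm depth bias). Next I'll take the pliers back.

```bash
python3 -m jog '[[[0.01,0.06,0,0,0,-0.01],[0.04,0.2,0,0,0,-0.03],[0.07,0.35,0,0,0,-0.05],[0.09,0.5,0,0,0,-0.086],[0.12,0.64,0,0,0,-0.086],[0.15,0.77,0,0,0,-0.086],[0.17,0.88,0,0,0,-0.086],[0.178,0.929,0,0,0,-0.086],[0.178,0.929,0,0,0,-0.086],[0.178,0.929,0,0,0,-0.086],[0.178,0.929,0,0,0,-0.086]]]' 60 60
cat > slot.py <<'E'
from h import *
f,cx,cy,M=cam("wrist"); Mt=np.array(calibration("wrist")["mount"]); T=T_tool(); s=observe()
sh=[snapshot("wrist") for _ in range(3)]; im=sh[0][0]; d=np.median([x[1] for x in sh],0)
W=cloud(d,(f,cx,cy,M)); P=cloud(d,(f,cx,cy,Mt)); np.savez("w8.npz",d=d,M=M,im=im)
print("t",s["clock"],"tcp",s["tcp_pos"].round(4),"rot",s["tool_rot"].round(4),"F",s["force"].round(1),"op",s["opening"])
B=(abs(W[...,2]-.075)<.004)&(np.hypot(W[...,0]-.529,W[...,1]+.178)<.075); q=W[B]; zt=np.median(q[:,2]); print("block top",zt.round(4),cv2.minAreaRect(q[:,:2].astype(np.float32)))
# slot mouth: pixels seen below the top, inside block
S=(W[...,2]<.068)&(abs(W[...,0]-.529)<.025)&(abs(W[...,1]+.178)<.03)
mouth=np.array([ray_z(u,v,zt,(f,cx,cy,M)) for v,u in np.argwhere(S)])
mouth=mouth[(abs(mouth[:,0]-.529)<.02)&(abs(mouth[:,1]+.178)<.03)]
if len(mouth): print("slot px",len(mouth),"world min",mouth.min(0).round(4),"max",mouth.max(0).round(4),"rect",cv2.minAreaRect(mouth[:,:2].astype(np.float32)))
J=(P[...,2]>.10)&(P[...,2]<.134)&(P[...,0]>.002)&(P[...,0]<.015)&(abs(P[...,1])<.022)&(W[...,2]>.078)
for t in(-1,1):
    k=J&(t*P[...,1]>0); low=k&(P[...,2]>.115)
    print("jaw",k.sum(),"tool y",P[low][:,1].min().round(4),P[low][:,1].max().round(4),"xf",np.median(P[low][:,0]).round(4),"world mean",W[low].mean(0).round(4),"zbot",np.percentile(P[k][:,2],98).round(4))
E
python3 slot.py
```

```text
clock: 24.1
tcp_pos: [0.5052, -0.1752, 0.2613]
tool_rot: [-0.001, 1.0, -0.015, -0.013]
force: [0.5, -0.4, -2.1]
opening: 0.0603
t 24.1 tcp [ 0.5052 -0.1752  0.2613] rot [-0.0013  0.9998 -0.0151 -0.0129] F [ 0.5 -0.4 -2.1] op 0.06032834155308413
block top 0.075 ((0.5278001427650452, -0.17719310522079468), (0.10029350221157074, 0.07022704184055328), 87.58920288085938)
slot px 552 world min [ 0.5197 -0.1936  0.075 ] max [ 0.5372 -0.1603  0.075 ] rect ((0.5284609794616699, -0.17704430222511292), (0.03315705433487892, 0.016452016308903694), 88.29856872558594)
jaw 60 tool y -0.0135 -0.0063 xf 0.0077 world mean [ 0.5101 -0.1652  0.1386] zbot 0.1282
jaw 61 tool y 0.0038 0.0117 xf 0.0078 world mean [ 0.5095 -0.1827  0.139 ] zbot 0.128
```

```bash
python3 -m jog '[[[0.03,0.006,0,0,0,0],[0.058,0.006,0,0,0,0],[0.058,0.006,0.03,0,0,0],[0.058,0.006,0.06,0,0,0],[0.058,0.006,0.085,0,0,0],[0.058,0.006,0.09,0,0,0],[0.058,0.006,0.09,0,0,0],[0.058,0.006,0.09,0,0,0]]]' 61 60
python3 slot.py
```

```text
clock: 25.25
tcp_pos: [0.5277, -0.1799, 0.2251]
tool_rot: [-0.001, 1.0, -0.016, -0.012]
force: [0.3, -0.2, -2.6]
opening: 0.0616
t 25.25 tcp [ 0.5277 -0.1799  0.2251] rot [-8.000e-04  9.998e-01 -1.600e-02 -1.240e-02] F [ 0.3 -0.2 -2.6] op 0.061556052060670746
block top 0.075 ((0.528328537940979, -0.17735205590724945), (0.10018796473741531, 0.06948591023683548), 87.59133911132812)
slot px 430 world min [ 0.5218 -0.1936  0.075 ] max [ 0.5373 -0.1611  0.075 ] rect ((0.529068648815155, -0.1774207502603531), (0.032172054052352905, 0.015413042157888412), 88.18582916259766)
jaw 59 tool y -0.0134 -0.0063 xf 0.0079 world mean [ 0.5329 -0.1701  0.1032] zbot 0.1274
jaw 62 tool y 0.0038 0.0116 xf 0.0078 world mean [ 0.5322 -0.1874  0.103 ] zbot 0.1275
```

```bash
python3 -m jog '[[[0.001,-0.0033,0,0,0,0],[0.001,-0.0033,0.02,0,0,0],[0.001,-0.0033,0.05,0,0,0],[0.001,-0.0033,0.08,0,0,0],[0.001,-0.0033,0.11,0,0,0],[0.001,-0.0033,0.13,0,0,0],[0.001,-0.0033,0.13,0,0,0]]]' 61 60
python3 slot.py | head -3
```

```text
clock: 26.28
tcp_pos: [0.526, -0.1781, 0.1717]
tool_rot: [-0.001, 1.0, -0.016, -0.014]
force: [-0.6, -0.1, -1.7]
opening: 0.0609
t 26.275 tcp [ 0.526  -0.1781  0.1717] rot [-0.0014  0.9998 -0.016  -0.0137] F [-0.6 -0.1 -1.7] op 0.06088976342295495
block top 0.0744 ((0.5276284217834473, -0.17709660530090332), (0.10035340487957001, 0.07061661779880524), 87.76683044433594)
slot px 179 world min [ 0.5201 -0.194   0.0744] max [ 0.5368 -0.1613  0.0744] rect ((0.5281949639320374, -0.17752420902252197), (0.032602936029434204, 0.016202403232455254), 88.20418548583984)Traceback (most recent call last):
  File "slot.py", line 15, in <module>
    print("jaw",k.sum(),"tool y",P[low][:,1].min().round(4),P[low][:,1].max().round(4),"xf",np.median(P[low][:,0]).round(4),"world mean",W[low].mean(0).round(4),"zbot",np.percentile(P[k][:,2],98).round(4))
                                 ~~~~~~~~~~~~~~~^^
    return umr_minimum(a, axis, None, out, keepdims, initial, where)
ValueError: zero-size array to reduction operation minimum which has no identity
```

```bash
python3 -m jog '[[[0,0,0.02,0,0,0],[0,0,0.04,0,0,0],[0,0,0.058,0,0,0],[0,0,0.058,0,0,0]]]' 61 60
python3 -m jog '[[[0,0,0.005,0,0,0],[0,0,0.01,0,0,0],[0,0,0.01,0,0,0]]]' 61 60
```

```text
clock: 26.92
tcp_pos: [0.5253, -0.178, 0.1484]
tool_rot: [-0.001, 1.0, -0.016, -0.014]
force: [0.6, -1.3, -2.1]
opening: 0.0608
clock: 27.3
tcp_pos: [0.5262, -0.1784, 0.1458]
tool_rot: [-0.001, 1.0, -0.016, -0.012]
force: [0.6, 1.6, -0.4]
opening: 0.0607
```

```bash
python3 -m jog '[[[0,0,0.003,0,0,0],[0,0,0.006,0,0,0],[0,0,0.006,0,0,0]]]' 61 60
```

```text
clock: 27.68
tcp_pos: [0.5275, -0.1787, 0.1452]
tool_rot: [-0.0, 1.0, -0.016, -0.011]
force: [0.2, 1.0, 8.7]
opening: 0.0608
```

```bash
python3 -m jog '[[[0,0,-0.004,0,0,0],[0,0,-0.006,0,0,0],[0,0,-0.006,0,0,0]]]' 61 60
python3 -m jog '[[[0,0,0,0,0,0],[0,0,0,0,0,0],[0,0,0,0,0,0],[0,0,0,0,0,0],[0,0,0,0,0,0]]]' 68 60
python3 -m jog '[[[0,0,0,0,0,0],[0,0,0,0,0,0],[0,0,0,0,0,0],[0,0,0,0,0,0],[0,0,0,0,0,0]]]' 85 60
python3 - <<'E'
from h import *
f,cx,cy,M=cam("wrist"); s=observe(); d=snapshot("wrist")[1]; W=cloud(d,(f,cx,cy,M)); print(s["force"].round(1))
T=T_tool(); 
k=(W[...,2]>.175)&(W[...,2]<.203)&(np.hypot(W[...,0]-.529,W[...,1]+.178)<.05); q=W[k]
for t in(-1,1):
    h=q[t*(q[:,1]+.178)>0]; print(len(h),h.min(0).round(4),h.max(0).round(4))
E
```

```text
clock: 28.05
tcp_pos: [0.526, -0.1785, 0.1455]
tool_rot: [-0.001, 1.0, -0.016, -0.013]
force: [1.2, -0.5, 1.4]
opening: 0.061
clock: 28.68
tcp_pos: [0.5257, -0.1782, 0.1452]
tool_rot: [-0.001, 1.0, -0.016, -0.013]
force: [0.3, -0.3, -1.3]
opening: 0.0682
clock: 29.3
tcp_pos: [0.5258, -0.1782, 0.1454]
tool_rot: [-0.001, 1.0, -0.016, -0.013]
force: [0.2, -0.3, 0.9]
opening: 0.0848
[ 0.2 -0.3  0.9]
4273 [ 0.5145 -0.2274  0.175 ] [ 0.539  -0.2011  0.203 ]
4340 [ 0.517  -0.1549  0.175 ] [ 0.5427 -0.1292  0.203 ]
```

Released. Next I'll lift straight up and check.

```bash
python3 -m jog '[[[0,0,-0.03,0,0,0],[0,0,-0.08,0,0,0],[0,0,-0.15,0,0,0],[0,0,-0.25,0,0,0],[0,0,-0.35,0,0,0],[-0.05,0,-0.38,0,0,0],[-0.1,0,-0.38,0,0,0],[-0.1,0,-0.38,0,0,0]]]' 85 60
python3 - <<'E'
from h import *
f,cx,cy,M=cam("wrist"); s=observe(); im,d=snapshot("wrist"); W=cloud(d,(f,cx,cy,M)); print(s["clock"],s["tcp_pos"].round(3),s["force"].round(1))
near=np.hypot(W[...,0]-.529,W[...,1]+.178)<.06
for lo,hi in((.085,.1),(.13,.15),(.19,.203)):
    q=W[near&(W[...,2]>lo)&(W[...,2]<hi)]
    for t in(-1,1):
        h=q[t*(q[:,1]+.178)>0]
        if len(h)>3: print(lo,t,len(h),h.mean(0).round(4),h.min(0).round(4),h.max(0).round(4))
im2,d2=snapshot("top"); a=np.load("top0.npz")["im"]
save("k",cv2.convertScaleAbs(np.hstack([cv2.resize(im,(400,300)),cv2.resize(im2,(400,300))]),alpha=1.6))
E
```

```text
clock: 30.35
tcp_pos: [0.487, -0.1767, 0.2974]
tool_rot: [-0.002, 1.0, -0.016, -0.014]
force: [-0.9, -0.8, -0.6]
opening: 0.0852
30.35 [ 0.487 -0.177  0.297] [-0.9 -0.8 -0.6]
0.085 -1 343 [ 0.5293 -0.1883  0.094 ] [ 0.514  -0.2026  0.085 ] [ 0.5428 -0.1783  0.0999]
0.085 1 347 [ 0.5292 -0.1676  0.0941] [ 0.514  -0.1777  0.0853] [ 0.5429 -0.1539  0.0999]
0.13 -1 98 [ 0.5301 -0.2008  0.1396] [ 0.5195 -0.2138  0.1301] [ 0.5363 -0.1968  0.1499]
0.13 1 98 [ 0.5314 -0.1554  0.1397] [ 0.5206 -0.1593  0.1302] [ 0.5378 -0.1427  0.15  ]
0.19 -1 292 [ 0.5276 -0.2072  0.1968] [ 0.5187 -0.2125  0.19  ] [ 0.536  -0.2028  0.1998]
0.19 1 288 [ 0.5295 -0.1488  0.1967] [ 0.5205 -0.153   0.1901] [ 0.5378 -0.1435  0.1997]
```

View pics/k.png

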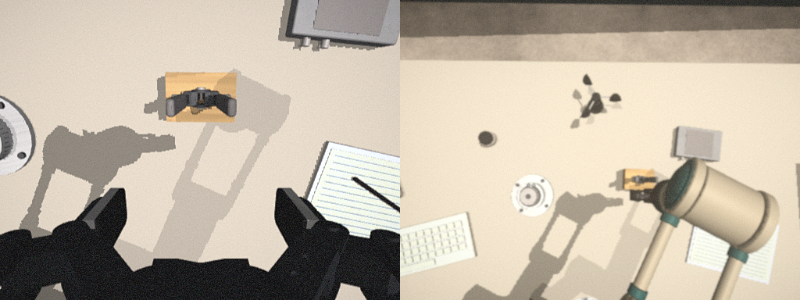

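The pliers stand in the slot at (200,100) in the left view, in the same pose as at the start. The gripper is clear and the other things look undisturbed, so I'm handing in.

```bash
python3 -c "
from plant import close_job; print(close_job())"
```

```text
the job is handed in; nothing more can be done
None
```

The ring is in the groove, the pliers are back in their slot, and the job was handed in at about 30 s. The hand-in gave no verdict.

- **Spreading:** I set both pins in the eyes and spread the ring in steps. The eyes ended up about 36 mm apart, estimated from the wrist camera; single readings on the way down scattered from 34.5 to 38.6 mm. Two more readings, near 45 and 46 mm, came from the collar showing through the measuring mask, so I disregarded them. Once the ring tilted because I pushed too early, and lifting it put that right.
- **Pressing:** I pressed the collar onto its stop with about 21 N. The push peaked near 24 N in the readings between moves while I let the ring close, a little above the 18 N target but under the 30 N limit.
- **Ring in the groove:** The ring was closed, with the eyes about 16.7 mm apart. Its top was level wherever the camera could see, at the height expected against the groove's upper wall. The very back was hidden behind the pliers, so I did not see it directly.
- **Pliers and bench:** The pliers stand in the slot within about 1 mm of where they started, let go and with the gripper clear. In the top view the anemometer, jar and logger looked unmoved, but I did not measure their positions.

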